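# Move a developed plate from the drying rack to the light panel

## Robot

A 6-joint arm with a two-finger parallel gripper is mounted at the origin on a cart in front of the work surface, level with it; the furniture and walls round the work are solid. World frame = base frame: x ahead of the robot, y to its left, z up, the work surface at z = 0. Lengths are in m, angles in rad, forces in N, time in s.
With the tool pointing down it reaches from about 0.225 to 0.875 m from the base axis. Payload 3.4 kg.
Tool frame: the origin (TCP) lies on the mounting face of the last link; the fingertips stand 173 mm ahead of it and the grasp point (between the pads) lies 155 mm ahead of it; z points along the fingers, y is the line along which they close (so a half turn about z gives the same grasp; the last joint's range is limited). The gripper opens to 85 mm and grips with 20 to 120 N. Pads are 22 mm wide; open, the fingers measure 114 mm over their backs; the gripper's body (76 mm by 85 mm) begins 54 mm behind the grasp point. The pads swing forward as they close: fully open they stand 13 mm farther back than shut.
Start: joints at [-1.346, 0.276, 1.505, -0, 1.361, -0.121], TCP at [0.195, -0.541, 0.405] pointing down, gripper open.
Joint ranges: [-2.89, 2.89], [-0.75, 2.08], [0.22, 2.7], [-1.18, 4.32], [0.11, 2.71], [-2.7, 2.7]. Speed limits (rad/s): [2.57, 2.57, 3.14, 3.14, 3.14, 3.14].

## Interface

Orientations are given as a unit quaternion [w, x, y, z].
In Python, from rig import manip gives the robot as it stands.
- The arm moves only by the tool carry_out, never from a script. Its arguments are lists of equal length, an entry for each row: "linear": the shift along the world's x, y, z each as a share of 500 mm, from -1 to 1, a list of three; "angular": the turn, a rotation vector about the world's x, y, z each as a share of 0.08 rad, from -1 to 1, a list of three; "hand": the opening, from 0 (shut) to 1 (fully open). In form: {"linear": [[x, y, z], ...], "angular": [[rx, ry, rz], ...], "hand": [hand, ...]}. A call has 1 to 8 rows; each row shifts and turns the commanded pose from where the row before left it; what a row does not reach is not made up. A row lasts 1/12 s, in which the tool goes at most 41.7 mm and 7.16 degrees, less where a joint would pass 70% of its speed; a pose out of reach is approached as far as the arm can. A call with a number of a shift or a turn outside -1 to 1 is refused whole. A call with a gripper value outside its range is refused whole. The fingers move at their own pace and stop on an object; "force" is the grip in N (left out, the last holds). Time passes only in rows, so rows that do not move let the fingers close. It gives the time, the measured TCP pose, the force, the opening and the grip force at its end, in the units of the state.
- manip.get_state(): the state, without advancing time (a new reading comes with each control period).
- manip.get_image(name): name is "scene" or "side" or "wrist"; returns the picture (480x640x3 uint8, red, green, blue); there is no depth.
- manip.camera_params(name): a dict with "fx", "fy", "cx", "cy" (pixels), "view" (4x4, takes a point from world to camera coordinates); the wrist camera has in their place "hand_eye" (4x4, takes a point from camera to tool coordinates, whose origin is the TCP and whose axes are the flange's). Camera axes: x right, y down, z forward; pixel columns grow to the right and rows downward; lengths in m; the calibration is good to about 2 mm. A picture is of the moment at which its call begins: read the wrist's pose just before it. camera_params takes no time and is no camera call.
- manip.sign_off(): hands the job in; it is judged then, once.
The state is a dict: "clock": time; "qpos": joint angles; "qd": joint speeds; "effort": joint torques, N m; "position": TCP position; "ee_rot": TCP orientation; "contact_force": force on the tool from outside, world axes, zero at the start; "moment": the same for the moment, N m; "width": finger opening in m; "gripper_force": force on a finger pad.
Only numpy, scipy, OpenCV 4.12 (cv2) and the standard library are available. Lean on these libraries where they do the work, as an engineer would, in place of code of your own. Each camera call takes 0.05 s, during which the arm holds its last target. There are 200 camera calls.

## Task

Working under the raised sash, slide the blue-framed plate up out of the slotted drying rack and park it upright in the slot of the orange block, then let go. With the plate parked there, turn the viewer's dial back (anticlockwise) to its zero stop. Then take the plate again and stand it on the viewer's ledge, foot behind the lip, centred and leaning with its back against the light panel, white coated side facing out; leave the black-framed plate in its slot.

Things in the scene. Friction and masses are not known exactly. Their poses are not given: they have to be found in the camera images.
- plate_blue: the plate to move: chromatography plate in a blue frame, 60 mm wide (x), 8 thick (y), 90 tall (z), 80 g, upright in one of the rack's two slots. Origin: middle of its bottom edge face; z up the plate to its ribbed top bar, x across its width; the white coated side with coloured spots looks to -y, the dark back to +y
- plate_blue_front (a point): a point in the air 50 mm straight out from the middle of the blue plate's coated side (moves with the plate); axes as the plate
- plate_black: a like plate with a black frame, same size and axes, in the other slot; stays
- rack: fixed grey drying rack, 88 (x) x 106 (y) x 65 mm. Origin: centre of its underside, z up. Upright slots at y = -25 and +25 mm, 12 mm wide; the plates stand across x on the 10 mm floor (tops at 100 mm), their side edges held by ribs on the end walls at x = +-35 mm (tops at 65 mm, 64 mm between the walls). Between the end walls the plates' faces are open
- park: fixed parking block, base 84 (x) x 60 (y) x 10 mm, dark steel. Origin: centre of the underside, z up. Two orange ridges 36 mm long (x), tops 30 mm above the underside, leave a slot 12 mm wide along x in the middle; a plate stands in it across x, either way round, its side edges free
- park_seat (a point): middle of the floor of the parking slot, 10 mm above the block's underside: the parked plate's origin lies here; axes as the block
- viewer: fixed white viewer, base 110 (x) x 202 (y) x 60 mm. Origin: centre of the underside, z up. Towards -y an upright light panel 40 mm wide, its white face looking to -x, leaning 0.2 rad off vertical with its top towards +x, with a ledge at its foot; towards +y the dial
- panel_seat (a point): where the middle of the plate's bottom edge face lies when it stands on the ledge with its back on the panel; axes as the viewer (upright), 71 mm above its underside. The plate then stands across y, coated side to -x, its z leaning 0.2 rad towards +x. Ledge 80 mm wide (y), 14 mm deep from the panel's face to a lip 12 mm high; the panel reaches 88 mm up the plate; the plate's side edges stay free
- dial (a joint): the viewer's dial, rad: 0 at its zero stop, growing clockwise seen from above, up to 2.4. At 0 its grip bar lies along the viewer's x with the red mark to +x; at value v the bar is turned by v clockwise from there
- dial_grip (a point): on the dial's axis, 8 mm below the top of its grip bar (54 mm long, 13 mm wide; top 121 mm, bottom 97 mm above the viewer's underside, on a disc of 28 mm radius on a round turret); axes as the viewer, does not turn with the dial
- fume_hood_sash (a joint): the hood's sash, raised (m; stays): a solid pane along all of y in the plane x = 0.34 m, from its lower edge at z = 0.58 m upward. The arm must reach in below that edge: work low, and draw back or tilt the tool outward to keep forearm and elbow clear of it. The hood's solid side wall stands at y = 0.30 m, from x = 0.30 m on
Mind the look-alikes: they are no part of the job. Of the things that look like the plate_blue, the smaller one is meant.

How it is judged:
By the outcome, as a careful person would: the job done as asked, in the order asked, and still so for the second after the job is handed in, with the robot touching nothing.
It also fails if it takes over 67 s, if anything falls off the work surface, if the arm or the gripper's body presses on something with over 40 N, if the wrist force passes 120 N, or if a joint passes its speed limit or range.

## Working session

There is one attempt and no reset: what is moved stays moved. The work goes in short steps, Python scripts to look and compute and a tool call to move; the robot and the scene stay as the last step left them, time stands still between calls to the robot, and variables do not carry over. Pictures are saved under pics/ and viewed, at most 10 in all, crops included, and the job is handed in when it is done.

Besides the shell and the picture viewer there is one more tool, called after ">>>" in YAML: its name, and indented under it one key for each argument. carry_out: Moves the arm, as the interface text tells. Its arguments: {"type":"object","properties":{"linear":{"type":"array"},"angular":{"type":"array"},"hand":{"type":"array"},"force":{"type":"number"}},"required":["linear","angular","hand"]}

```bash
mkdir -p pics; ls
python3 - <<'E'
from rig import manip
import cv2,json,numpy as np
np.set_printoptions(precision=4,suppress=True)
print(manip.get_state())
for n in("scene","side","wrist"):
    im=manip.get_image(n); cv2.imwrite(f"pics/{n}0.png",im[:,:,::-1]); print(n,manip.camera_params(n))
E
```

```text
pics
{'clock': 0.0, 'qpos': array([-1.346 ,  0.2766,  1.5061,  0.    ,  1.3607, -0.121 ]), 'qd': array([-0.0006, -0.0006, -0.0011,  0.0009,  0.0018,  0.001 ]), 'effort': array([ -0.0001, -41.6781, -24.5807,  -0.0004,   0.0112,   0.    ]), 'position': array([ 0.1948, -0.5408,  0.4039]), 'ee_rot': array([-0.0009,  0.9851,  0.172 , -0.    ]), 'contact_force': array([ 0.4575, -0.2176,  0.2773]), 'moment': array([ 0.0187, -0.0259, -0.0305]), 'gripper_force': 0.0, 'width': 0.08549388487473976}
scene {'fx': 465.1023999357307, 'fy': 465.1023999357307, 'cx': 322.47750051017715, 'cy': 240.9287964606761, 'view': array([[ 0.9453,  0.3257,  0.0159, -0.4425],
       [ 0.2658, -0.7412, -0.6164, -0.1786],
       [-0.1889,  0.587 , -0.7873,  1.1903],
       [ 0.    ,  0.    ,  0.    ,  1.    ]])}
side {'fx': 474.92817228237845, 'fy': 474.92817228237845, 'cx': 318.61080287401774, 'cy': 236.84527160117176, 'view': array([[ 0.999 ,  0.04  ,  0.0192, -0.4975],
       [ 0.0396, -0.6106, -0.791 , -0.0388],
       [-0.0199,  0.7909, -0.6116,  1.353 ],
       [ 0.    ,  0.    ,  0.    ,  1.    ]])}
wrist {'fx': 348.13238702559676, 'fy': 348.13238702559676, 'cx': 314.470348536162, 'cy': 239.10813702671126, 'hand_eye': array([[ 0.0005, -0.9616, -0.2743,  0.07  ],
       [ 1.    ,  0.0004,  0.0005, -0.0004],
       [-0.0004, -0.2743,  0.9616,  0.0311],
       [ 0.    ,  0.    ,  0.    ,  1.    ]])}
```

View pics/scene0.png

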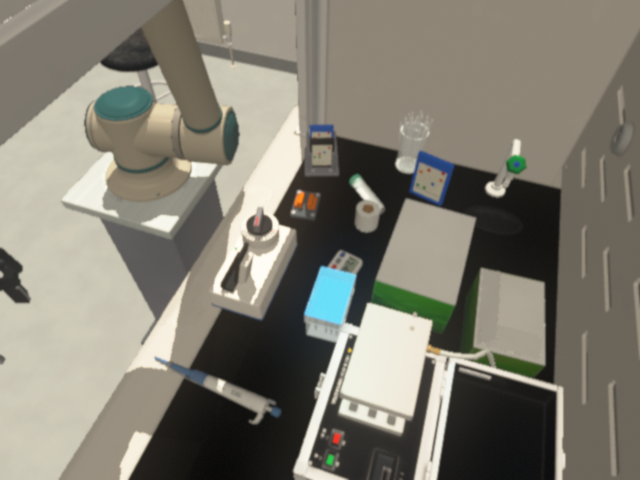

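View pics/side0.png

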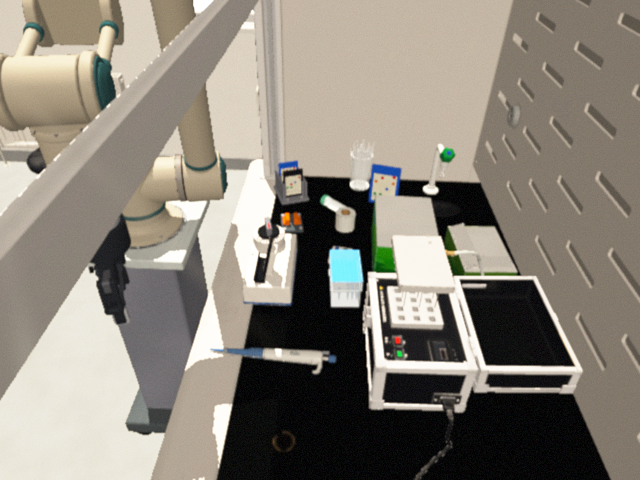

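The scene view shows the rack at about (321,150), with the blue plate behind the black one. The park block is at (306,203), and the viewer has its dial at (259,228) and panel at (237,268). I'll crop in closer.

```bash
cat > h.py <<'E'
from rig import manip
import numpy as np,cv2
from scipy.spatial.transform import Rotation as R
np.set_printoptions(precision=4,suppress=True)
def pose(s=None):
    s=s or manip.get_state(); q=s["ee_rot"]
    return R.from_quat([q[1],q[2],q[3],q[0]]).as_matrix(),np.array(s["position"])
def cam(n,s=None):
    c=manip.camera_params(n)
    if n=="wrist":
        Rt,p=pose(s); T=np.eye(4);T[:3,:3]=Rt;T[:3,3]=p
        M=T@c["hand_eye"]
    else: M=np.linalg.inv(c["view"])
    return c,M
def ray(n,uv,s=None,cm=None):
    c,M=cm or cam(n,s)
    d=np.array([(uv[0]-c["cx"])/c["fx"],(uv[1]-c["cy"])/c["fy"],1.])
    return M[:3,3],M[:3,:3]@d
def onz(n,uv,z,s=None,cm=None):
    o,d=ray(n,uv,s,cm); return o+d*(z-o[2])/d[2]
def tri(a,b):
    (o1,d1),(o2,d2)=a,b
    t=np.linalg.lstsq(np.c_[d1,-d2],o2-o1,rcond=None)[0]
    p,q=o1+t[0]*d1,o2+t[1]*d2
    return (p+q)/2,np.linalg.norm(p-q)
E
python3 - <<'E'
from h import *
a=cv2.imread("pics/scene0.png")[115:315,205:345]; b=cv2.imread("pics/side0.png")[155:305,235:315]
a=cv2.resize(a,None,fx=3,fy=3,interpolation=2); b=cv2.resize(b,None,fx=4,fy=4,interpolation=2)
cv2.imwrite("pics/c1.png",np.hstack([a,b]))
for n in("scene","side"): print(n,cam(n)[1][:3,3])
print("rack",onz("scene",(322,175),0),onz("side",(292,200),0))
print("park",onz("scene",(306,203),.03),onz("side",(291,222),.03))
print("dial",onz("scene",(260,226),.12),onz("side",(268,231),.12))
E
```

```text
scene [ 0.6907 -0.687   0.834 ]
side [ 0.5254 -1.074   0.8063]
rack [0.4195 0.1373 0.    ] [0.41   0.1488 0.    ]
park [0.4246 0.0062 0.03  ] [ 0.4208 -0.0076  0.03  ]
dial [ 0.3897 -0.1609  0.12  ] [ 0.3813 -0.1714  0.12  ]
```

View pics/c1.png

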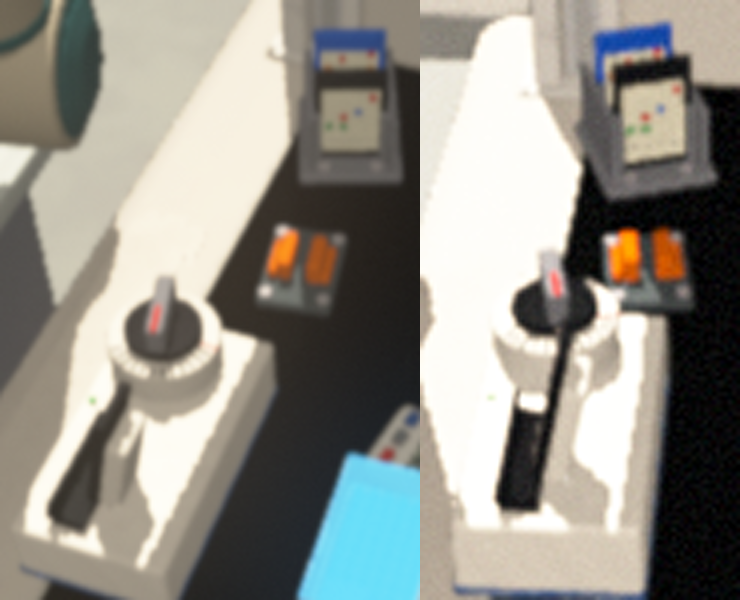

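The crop shows the orange park ridges at about (0.42, 0.0) and the dial at about (0.385, -0.165), with its red mark near -y. The rack has the blue plate in the +y slot, which is the rear one here. Next I'll take a wrist view from in front of the sash.

>>> carry_out:
  linear:
    - [0,0.06,-0.02]
    - [0,0.08,-0.02]
    - [0,0.08,-0.02]
    - [0,0.08,-0.02]
    - [0,0.08,-0.02]
    - [0,0.08,-0.02]
    - [0.02,0.08,-0.02]
    - [0.03,0.08,0]
  angular:
    - [0,0,-0.7]
    - [0,0,-0.7]
    - [0,0,-0.7]
    - [0,0,-0.7]
    - [0,0,-0.7]
    - [0,0,-0.7]
    - [0,0,-0.12]
    - [0,0,0]
  hand: [1,1,1,1,1,1,1,1]

```text
clock: 0.82
position: [0.218, -0.2298, 0.3331]
ee_rot: [-0.002, 1.0, -0.002, -0.001]
contact_force: [0.2, 0.9, -0.1]
width: 0.0849
gripper_force: 0.0
```

>>> carry_out:
  linear:
    - [0.03,0.08,0]
    - [0.04,0.08,0]
    - [0.04,0.08,0]
    - [0.03,0.05,0]
    - [0.01,0.02,0]
    - [0,0,0]
  angular:
    - [0,0,0]
    - [0,0,0]
    - [0,0,0]
    - [0,0,0]
    - [0,0,0]
    - [0,0,0]
  hand: [1,1,1,1,1,1]

```text
clock: 1.32
position: [0.2916, -0.082, 0.3349]
ee_rot: [-0.0, 1.0, 0.003, 0.0]
contact_force: [0.1, -0.2, -0.3]
width: 0.0855
gripper_force: 0.0
```

Run:
```python
from h import *
s=manip.get_state();print(s["clock"],s["qpos"],s["position"],s["ee_rot"])
cv2.imwrite("pics/w1.png",manip.get_image("wrist")[:,:,::-1])
np.save("w1.npy",[*s["position"],*s["ee_rot"]])
```

```text
1.3167 [-0.5058 -0.0921  2.1136  0.0009  1.1199  1.0592] [ 0.2916 -0.082   0.3349] [-0.0003  1.      0.0027  0.0002]
```

View pics/w1.png

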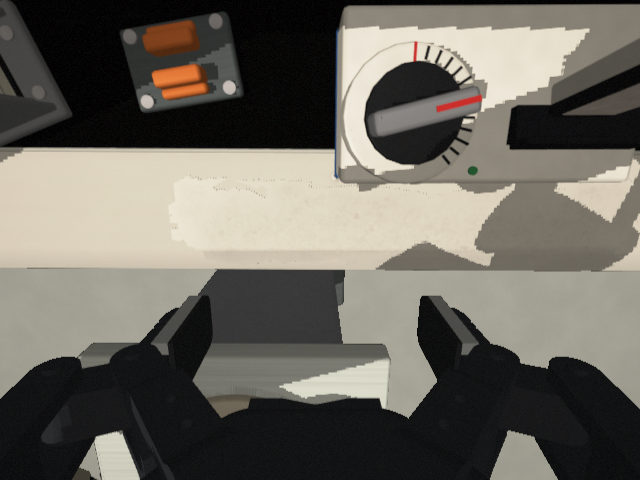

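The wrist view shows the park bolts at (129,36), (215,20), (147,102) and (230,88). The dial bar runs from (372,124) to (482,98), with the red end on the right, and the zero tick is at (416,48). I'll tilt a little to identify the kinematics, so I can work out sash clearance.

>>> carry_out:
  linear:
    - [0,0.04,0]
    - [0,0.06,0]
    - [0,0.07,0]
    - [0,0.07,0]
    - [0,0.07,0]
    - [0,0.06,0]
    - [0,0.03,0]
    - [0,0,0]
  angular:
    - [0,-0.5,0]
    - [0,-0.8,0]
    - [0,-0.9,0]
    - [0,-0.9,0]
    - [0,-0.9,0]
    - [0,-0.5,0]
    - [0,0,0]
    - [0,0,0]
  hand: [1,1,1,1,1,1,1,1]

```text
clock: 2.03
position: [0.2909, 0.1171, 0.335]
ee_rot: [-0.0, 0.984, 0.002, 0.179]
contact_force: [-1.2, -0.4, -0.4]
width: 0.0856
gripper_force: 0.0
```

Run:
```python
from h import *
s=manip.get_state();print(s["clock"],s["qpos"],s["position"],s["ee_rot"])
cv2.imwrite("pics/w2.png",manip.get_image("wrist")[:,:,::-1])
np.save("w2.npy",[*s["position"],*s["ee_rot"]])
a=np.load("w1.npy"); s1={"position":a[:3],"ee_rot":a[3:]}; cm=cam("wrist",s1)
f=lambda u,z:onz("wrist",u,z,cm=cm)
print("bolts",[f(u,.011) for u in((129,36),(215,20),(147,102),(230,88))])
e=[f((372,124),.121),f((482,98),.121)]; print("bar",e,np.mean(e,0),np.linalg.norm(e[0]-e[1]),np.arctan2(*(e[1]-e[0])[1::-1]))
print("viewer edge",f((342,8),.06),f((337,178),.06),f((630,181),.06))
# kin fit
Q=[([-1.346,.2766,1.5061,0,1.3607,-.121],[.1948,-.5408,.4039],[-.0009,.9851,.172,0]),
([-.5058,-.0921,2.1136,.0009,1.1199,1.0592],a[:3],a[3:]),
(s["qpos"],s["position"],s["ee_rot"])]
for q,p,r in Q:
    Rm=R.from_euler("Z",q[0])*R.from_euler("Y",q[1])*R.from_euler("Y",q[2])*R.from_euler("Z",q[3])*R.from_euler("Y",q[4])*R.from_euler("Z",q[5])
    T=R.from_quat([r[1],r[2],r[3],r[0]])
    print((Rm.inv()*T).as_rotvec())
```

```text
2.0333 [ 0.2032 -0.1694  2.2077 -0.1028  0.752   1.832 ] [0.2909 0.1171 0.335 ] [-0.0001  0.9838  0.0023  0.1793]
bolts [array([0.4356, 0.0586, 0.011 ]), array([ 0.4466, -0.0067,  0.011 ]), array([0.3894, 0.0509, 0.011 ]), array([ 0.3999, -0.015 ,  0.011 ])]
bar [array([ 0.3693, -0.1097,  0.121 ]), array([ 0.3817, -0.1629,  0.121 ])] [ 0.3755 -0.1363  0.121 ] 0.05461143291178655 -1.3416532067891482
viewer edge [ 0.4392 -0.0974  0.06  ] [ 0.3362 -0.0968  0.06  ] [ 0.3353 -0.3003  0.06  ]
[-0.0001  0.0001  1.5709]
[0.0001 0.     1.5708]
[0.     0.     1.5708]
```

View pics/w2.png

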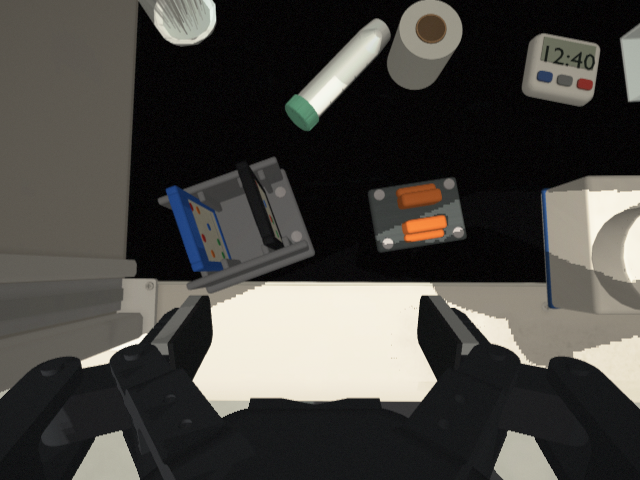

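The view shows the rack turned about 17°. The blue plate's top bar runs from about (172,188) to (198,269), and the park bolts are at (378,195), (449,184), (388,243) and (458,232). Next I'll fit the kinematics and measure the rack.

```bash
cat >> h.py <<'E'
def kinA(q):
    E=lambda a,t:R.from_euler(a,t).as_matrix()
    z=E("Z",q[0]);A=z@E("Y",q[1]);B=A@E("Y",q[2]);C=B@E("Z",q[3])@E("Y",q[4])
    # unknown: b(lateral),h,L1,e,L2,d6
    return np.c_[z[:,1],[0,0,1],A[:,2],B[:,0],B[:,2],C[:,2]]
E
python3 - <<'E'
from h import *
a=np.load("w1.npy");b=np.load("w2.npy")
Q=[([-1.346,.2766,1.5061,0,1.3607,-.121],[.1948,-.5408,.4039]),([-.5058,-.0921,2.1136,.0009,1.1199,1.0592],a[:3]),([0.2032,-0.1694,2.2077,-0.1028,0.752,1.832],b[:3])]
A=np.vstack([kinA(q) for q,p in Q]);y=np.hstack([p for q,p in Q])
x,res,rk,sv=np.linalg.lstsq(A,y,rcond=None);print(x,sv,A@x-y)
np.save("kin.npy",x)
im=cv2.imread("pics/w2.png");hsv=cv2.cvtColor(im,cv2.COLOR_BGR2HSV)
m=cv2.inRange(hsv,(105,120,60),(130,255,255));m[:,:140]=0;m[:,260:]=0;m[:150]=0;m[300:]=0
c=max(cv2.findContours(m,0,1)[0],key=cv2.contourArea);print(cv2.approxPolyDP(cv2.convexHull(c),2,True)[:,0].tolist())
cv2.imwrite("pics/c2.png",cv2.resize(im[145:300,130:330],None,fx=3.8,fy=3.8,interpolation=2))
E
```

```text
[0.0694 0.14   0.6284 0.0624 0.4219 0.1909] [3.4311 1.7399 1.7321 0.403  0.1938 0.0143] [ 0.  0.  0. -0. -0.  0.  0. -0. -0.]
[[166, 188], [174, 185], [214, 211], [230, 256], [222, 269], [192, 269]]
```

View pics/c2.png

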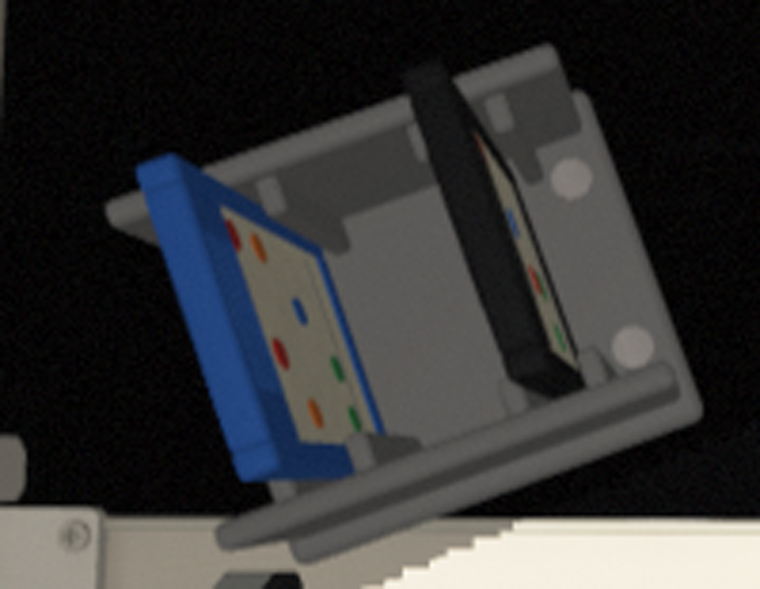

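Run:
```python
from h import *
a=np.load("w2.npy");s={"position":a[:3],"ee_rot":a[3:]};cm=cam("wrist",s)
f=lambda u,z:onz("wrist",(u[0]/3.8+130-.4,u[1]/3.8+145-.4),z,cm=cm)
for n,P in(("blue",[(140,170),(172,155),(240,475),(278,470)]),("black",[(408,75),(440,65),(510,355),(545,345)])):
    c=np.array([f(p,.1) for p in P]);d=(c[0]+c[1]-c[2]-c[3])/2
    print(n,c.mean(0),np.linalg.norm(d),np.linalg.norm(c[0]-c[1]),np.linalg.norm(c[2]-c[3]),np.arctan2(d[1],d[0]))
w=np.array([f(p,.065) for p in[(112,212),(550,52),(222,538),(677,377)]]);print("walls",w,w.mean(0),np.arctan2(*(w[1]-w[0])[1::-1]),np.arctan2(*(w[3]-w[2])[1::-1]),np.linalg.norm(w[1]-w[0]),np.linalg.norm(w[3]-w[2]))
g=lambda u,z:onz("wrist",u,z,cm=cm)
b=np.array([g(u,.011) for u in((378,195),(449,184),(388,243),(458,232))]);print("park",b.mean(0),np.arctan2(*(b[1]-b[0])[1::-1]),np.arctan2(*(b[3]-b[2])[1::-1]))
print("viewer",g((543,190),.06),g((549,307),.06))
```

```text
blue [0.3934 0.2047 0.1   ] 0.058071769243997894 0.006183530559904128 0.006621543962800973 0.3515705045654692
black [0.4127 0.1581 0.1   ] 0.05348690931233873 0.00594589935047719 0.0063459323250896265 0.3674214491079333
walls [[0.4186 0.2379 0.065 ]
 [0.4523 0.1495 0.065 ]
 [0.353  0.2133 0.065 ]
 [0.3856 0.123  0.065 ]] [0.4024 0.1809 0.065 ] -1.2065844858231054 -1.2246444482268404 0.09465499351106763 0.09601308141336404
park [0.4181 0.0218 0.011 ] -1.4100726289791392 -1.4098412408472556
viewer [ 0.4294 -0.0622  0.06  ] [ 0.3383 -0.0624  0.06  ]
```

The plate spacing comes out at 50.5 mm (expected 50) and the rack centre and walls agree. So the blue plate is at (0.393, 0.205) with yaw about 0.355, and the park is at (0.418, 0.022) with its slot along -1.41. Next I'll check forearm clearance to the sash.

```bash
cat >> h.py <<'E'
from scipy.optimize import least_squares
K=np.load("kin.npy")
def fkR(q): return (R.from_euler("ZYZYZ",[q[0],q[1]+q[2],q[3],q[4],q[5]+np.pi/2])).as_matrix()
def tool(yaw,pitch_axis=(0,0,1),tilt=0.):  # yaw = angle of tool y, pointing down, then tilt about world axis
    x=[np.cos(yaw+np.pi/2),np.sin(yaw+np.pi/2),0];y=[np.cos(yaw),np.sin(yaw),0]
    return R.from_rotvec(np.array(pitch_axis)*tilt).as_matrix()@np.c_[x,y,[0,0,-1]]
def ik(p,Rt,q0):
    f=lambda q:np.r_[(kinA(q)@K-p)*5,(fkR(q)-Rt).ravel()]
    r=least_squares(f,q0);return r.x,np.abs(r.fun).max()
def sash(q):
    E=lambda a,t:R.from_euler(a,t).as_matrix()
    z=E("Z",q[0]);A=z@E("Y",q[1]);B=A@E("Y",q[2])
    sh=z[:,1]*K[0]+[0,0,K[1]];el=sh+A[:,2]*K[2];e2=el+B[:,0]*K[3];w=e2+B[:,2]*K[4]
    u=(.34-e2[0])/(w[0]-e2[0]); zz=e2[2]+u*(w[2]-e2[2])
    n=np.cos(q[1]+q[2]-np.pi/2) # perpendicular clearance factor
    return el,w,(zz if u<1 else None,(.58-zz)*abs(n) if u<1 else None)
E
python3 - <<'E'
from h import *
q0=[.32,-.1,2.1,0,1.1,0]
for n,p,y in[("rack",(.393,.205,.243),.355),("racklift",(.393,.205,.31),.355),("out",(.30,.17,.31),.355),("park",(.418,.022,.243),-1.41),("parkup",(.418,.022,.29),-1.41),("dial",(.3755,-.136,.268),-2.91),("dialup",(.3755,-.136,.31),-2.91),("seat",(.37,-.25,.31),-1.571),("seatup",(.37,-.25,.35),-1.571)]:
    q0[5]=q0[0]-y; q0[5]=(q0[5]+np.pi)%(2*np.pi)-np.pi
    q,e=ik(np.array(p),tool(y),q0);el,w,sc=sash(q);print(n,q,round(e,5),"el",el,"w",w,"fore z@.34, clr",sc)
E
```

```text
Traceback (most recent call last):
  File "h.py", line 39, in ik
    r=least_squares(f,q0);return r.x,np.abs(r.fun).max()
  File "h.py", line 38, in <lambda>
    f=lambda q:np.r_[(kinA(q)@K-p)*5,(fkR(q)-Rt).ravel()]
                                      ~~~^^^
  File "h.py", line 33, in fkR
    def fkR(q): return (R.from_euler("ZYZYZ",[q[0],q[1]+q[2],q[3],q[4],q[5]+np.pi/2])).as_matrix()
                        ~~~~~~~~~~~~^^^^^^^^^^^^^^^^^^^^^^^^^^^^^^^^^^^^^^^^^^^^^^^^^
  File "scipy/spatial/transform/_rotation.pyx", line 1413, in scipy.spatial.transform._rotation.Rotation.from_euler
ValueError: Expected axis specification to be a non-empty string of upto 3 characters, got ZYZYZ
```

```bash
sed -i 's/^def fkR.*/def fkR(q): return (R.from_euler("ZYZ",[q[0],q[1]+q[2],q[3]])*R.from_euler("YZ",[q[4],q[5]+np.pi\/2])).as_matrix()/' h.py
python3 - <<'E'
from h import *
q0=[.32,-.1,2.1,0,1.1,0]
for n,p,y in[("rack",(.393,.205,.243),.355),("racklift",(.393,.205,.31),.355),("out",(.30,.17,.31),.355),("park",(.418,.022,.243),-1.41),("parkup",(.418,.022,.29),-1.41),("dial",(.3755,-.136,.268),-2.91),("dialup",(.3755,-.136,.31),-2.91),("seat",(.37,-.25,.31),-1.571),("seatup",(.37,-.25,.35),-1.571)]:
    q0[5]=q0[0]-y; q0[5]=(q0[5]+np.pi)%(2*np.pi)-np.pi
    q,e=ik(np.array(p),tool(y),q0);el,w,sc=sash(q);print(n,q,round(e,5),"el",el,"w",w,"fore z@.34, clr",sc)
E
```

```text
rack [ 0.3236  0.2432  2.0152 -0.      0.8831 -0.0314] 0.0 el [0.1214 0.1139 0.7499] w [0.393  0.205  0.4339] fore z@.34, clr (np.float64(0.47978881808313056), np.float64(0.0774361412593999))
racklift [ 0.3236  0.1588  1.9196  0.      1.0632 -0.0314] 0.0 el [0.0722 0.0974 0.7605] w [0.393  0.205  0.5009] fore z@.34, clr (np.float64(0.531962904706976), np.float64(0.04198035133903242))
out [ 0.313   0.0088  2.0931 -0.      1.0397 -0.042 ] 0.0 el [-0.0161  0.0677  0.7683] w [0.3    0.17   0.5009] fore z@.34, clr (None, None)
park [-0.1139  0.2108  2.0638  0.      0.867   1.2961] 0.0 el [0.1385 0.054  0.7544] w [0.418  0.022  0.4339] fore z@.34, clr (np.float64(0.5005121712165403), np.float64(0.060599267110679464))
parkup [-0.1139  0.1465  1.9961  0.      0.999   1.2961] 0.0 el [0.099  0.0585 0.7616] w [0.418  0.022  0.4809] fore z@.34, clr (np.float64(0.5313912156301519), np.float64(0.040876492506129444))
dial [-0.5221  0.1481  2.0647  0.      0.9287 -3.8953] 0.0 el [0.115  0.0139 0.7615] w [ 0.3755 -0.136   0.4589] fore z@.34, clr (np.float64(0.4894956882120277), np.float64(0.07248096853893074))
dialup [-0.5221  0.0939  1.9998  0.      1.0479 -3.8953] 0.0 el [0.0857 0.0308 0.7656] w [ 0.3755 -0.136   0.5009] fore z@.34, clr (np.float64(0.5244769148299253), np.float64(0.0481042310869794))
seat [-0.7502  0.1636  1.9134 -0.      1.0646  0.8208] 0.0 el [ 0.1222 -0.019   0.76  ] w [ 0.37   -0.25    0.5009] fore z@.34, clr (np.float64(0.5236031387766699), np.float64(0.04932500779759873))
seatup [-0.7502  0.1235  1.85   -0.      1.1681  0.8208] 0.0 el [ 0.1039 -0.002   0.7636] w [ 0.37   -0.25    0.5409] fore z@.34, clr (np.float64(0.5583369013247448), np.float64(0.019930530476808716))
```

Straight-down lifts leave only about 40 mm between forearm axis and sash. I'll pinch the plate's faces with the tool tilted outward instead, then regrasp it by the edges at the park. First I'll spin the hand about its own axis.

>>> carry_out:
  linear:
    - [0,0,0]
    - [0,0,0]
    - [0,0,0]
    - [0,0,0]
    - [0,0,0]
    - [0,0,0]
    - [0,0,0]
    - [0,0,0]
  angular:
    - [-0.352,0,0.936]
    - [-0.352,0,0.936]
    - [-0.352,0,0.936]
    - [-0.352,0,0.936]
    - [-0.352,0,0.936]
    - [-0.352,0,0.936]
    - [-0.352,0,0.936]
    - [-0.352,0,0.936]
  hand: [0.4,0.4,0.4,0.4,0.4,0.4,0.4,0.4]

```text
clock: 2.75
position: [0.2917, 0.1139, 0.3347]
ee_rot: [0.057, 0.934, 0.31, 0.169]
contact_force: [-0.3, -0.6, 0.6]
width: 0.0342
gripper_force: 0.0
```

>>> carry_out:
  linear:
    - [0,0,0]
    - [0,0,0]
    - [0,0,0]
    - [0,0,0]
    - [0,0,0]
    - [0,0,0]
    - [0,0,0]
    - [0,0,0]
  angular:
    - [-0.352,0,0.936]
    - [-0.352,0,0.936]
    - [-0.352,0,0.936]
    - [-0.352,0,0.936]
    - [-0.352,0,0.936]
    - [-0.352,0,0.936]
    - [-0.352,0,0.936]
    - [-0.352,0,0.936]
  hand: [0.4,0.4,0.4,0.4,0.4,0.4,0.4,0.4]

```text
clock: 3.42
position: [0.2918, 0.1139, 0.3347]
ee_rot: [0.108, 0.789, 0.588, 0.142]
contact_force: [-0.2, -1.5, 0.4]
width: 0.0339
gripper_force: 0.0
```

>>> carry_out:
  linear:
    - [0,0,0]
    - [0,0,0]
    - [0,0,0]
    - [0,0,0]
    - [0,0,0]
    - [0,0,0]
    - [0,0,0]
    - [0,0,0]
  angular:
    - [-0.352,0,0.936]
    - [-0.352,0,0.936]
    - [-0.352,0,0.936]
    - [-0.352,0,0.936]
    - [-0.352,0,0.936]
    - [-0.352,0,0.936]
    - [-0.352,0,0.936]
    - [-0.352,0,0.936]
  hand: [0.4,0.4,0.4,0.4,0.4,0.4,0.4,0.4]

```text
clock: 4.08
position: [0.2918, 0.1139, 0.3347]
ee_rot: [0.147, 0.564, 0.806, 0.101]
contact_force: [0.1, -0.6, -1.0]
width: 0.034
gripper_force: 0.0
```

>>> carry_out:
  linear:
    - [0,0,0]
    - [0,0,0]
    - [0,0,0]
    - [0,0,0]
    - [0,0,0]
    - [0,0,0]
    - [0,0,0]
    - [0,0,0]
  angular:
    - [-0.352,0,0.936]
    - [-0.352,0,0.936]
    - [-0.352,0,0.936]
    - [-0.352,0,0.936]
    - [-0.352,0,0.936]
    - [-0.352,0,0.936]
    - [-0.352,0,0.936]
    - [-0.352,0,0.936]
  hand: [0.4,0.4,0.4,0.4,0.4,0.4,0.4,0.4]

```text
clock: 4.75
position: [0.2917, 0.1139, 0.3347]
ee_rot: [0.171, 0.282, 0.943, 0.05]
contact_force: [0.2, -0.7, 0.1]
width: 0.0339
gripper_force: 0.0
```

>>> carry_out:
  linear:
    - [0,0,0]
    - [0,0,0]
    - [0,0,0]
    - [0,0,0]
    - [0,0,0]
    - [0,0,0]
    - [0,0,0]
    - [0,0,0]
  angular:
    - [-0.352,0,0.936]
    - [-0.352,0,0.936]
    - [-0.352,0,0.936]
    - [-0.352,0,0.936]
    - [-0.352,0,0.936]
    - [-0.352,0,0.936]
    - [-0.352,0,0.936]
    - [-0.352,0,0.936]
  hand: [0.4,0.4,0.4,0.4,0.4,0.4,0.4,0.4]

```text
clock: 5.42
position: [0.2917, 0.1139, 0.3347]
ee_rot: [0.178, -0.029, 0.984, -0.007]
contact_force: [-0.2, 0.3, -0.3]
width: 0.0342
gripper_force: 0.0
```

```bash
cat >> h.py <<'E'
def goto(grasp,yaw,axis,tilt,lin_only=False,L=.155):
    """TCP for grasp point; prints needed shift (share of 0.5) and rotvec (share of .08) in total"""
    Rt=tool(yaw,axis,tilt);p=np.array(grasp)-L*Rt[:,2]
    Rc,pc=pose()
    rv=R.from_matrix(Rt@Rc.T).as_rotvec()
    s=manip.get_state();q,e=ik(p,Rt,s["qpos"]);el,w,sc=sash(q)
    print("TCP",p,"lin",(p-pc)/.5,"ang",rv/.08,"| q",q,"err",round(e,4),"w",w,"sash",sc)
E
python3 - <<'E'
from h import *
s=manip.get_state();print(s["clock"],s["qpos"],s["position"],s["ee_rot"])
ya=.355;py=(-np.sin(ya),np.cos(ya),0)
goto((.393,.205,.16),ya+np.pi/2,py,-.3)
goto((.393,.205,.072),ya+np.pi/2,py,-.3)
pa=-1.41;py=(-np.sin(pa),np.cos(pa),0)
goto((.418,.022,.072),pa+np.pi/2,py,-.3)
E
```

```text
5.4167 [ 0.192  -0.1695  2.2081 -0.1016  0.7537 -1.376 ] [0.2917 0.1139 0.3347] [ 0.1781 -0.029   0.9836 -0.0065]
TCP [0.3501 0.1891 0.3081] lin [ 0.1166  0.1504 -0.0533] ang [0.1376 0.7684 3.7428] | q [ 0.3141  0.0181  2.1154  0.0186  0.7084 -1.624 ] err 0.0 w [0.2972 0.1695 0.4904] sash (None, None)
TCP [0.3501 0.1891 0.2201] lin [ 0.1166  0.1504 -0.2293] ang [0.1376 0.7684 3.7428] | q [ 0.3141  0.1638  2.2544  0.0294  0.4238 -1.6367] err 0.0 w [0.2972 0.1695 0.4024] sash (None, None)
TCP [0.4107 0.0672 0.2201] lin [ 0.2379 -0.0933 -0.2293] ang [  0.7431   0.4167 -18.3121] | q [ 0.131   0.2621  2.1023 -0.4187  0.8132  0.2656] err 0.0 w [0.4016 0.1229 0.4024] sash (np.float64(0.46560711030811214), np.float64(0.08022909720141151))
```

>>> carry_out:
  linear:
    - [0.023,0.03,-0.011]
    - [0.023,0.03,-0.011]
    - [0.023,0.03,-0.011]
    - [0.023,0.03,-0.011]
    - [0.0246,0.0304,-0.0093]
    - [0,0,0]
  angular:
    - [0.028,0.154,0.749]
    - [0.028,0.154,0.749]
    - [0.028,0.154,0.749]
    - [0.028,0.154,0.749]
    - [0.026,0.152,0.747]
    - [0,0,0]
  hand: [0.4,0.4,0.4,0.4,0.4,0.4]

```text
clock: 5.92
position: [0.3531, 0.1905, 0.3079]
ee_rot: [0.148, -0.174, 0.973, 0.028]
contact_force: [0.7, -0.6, -0.3]
width: 0.0344
gripper_force: 0.0
```

Run:
```python
from h import *
s=manip.get_state();print(s["clock"],s["position"])
im=manip.get_image("wrist")[:,:,::-1];cv2.imwrite("pics/w3.png",im)
np.save("w3.npy",[*s["position"],*s["ee_rot"]])
ya=.355;py=(-np.sin(ya),np.cos(ya),0)
goto((.393,.205,.072),ya+np.pi/2,py,-.3)
```

```text
5.9167 [0.3531 0.1905 0.3079]
TCP [0.3501 0.1891 0.2201] lin [-0.0031 -0.0013 -0.1754] ang [-0.0241 -0.0106  0.0412] | q [ 0.3141  0.1638  2.2544  0.0294  0.4238 -1.6367] err 0.0 w [0.2972 0.1695 0.4024] sash (None, None)
```

View pics/w3.png

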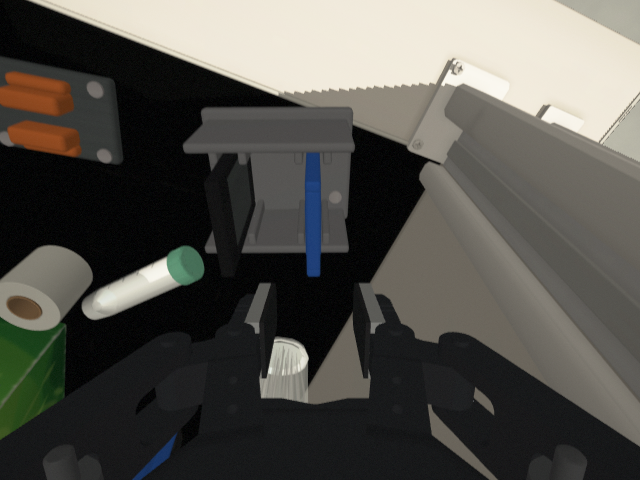

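The wrist view shows the blue plate edge-on at columns 306-321, rows 152-277, centred between the pads (at 265 and 362) and parallel to them. I'll measure its ends.

Run:
```python
from h import *
a=np.load("w3.npy");s={"position":a[:3],"ee_rot":a[3:]};cm=cam("wrist",s)
im=cv2.imread("pics/w3.png");hsv=cv2.cvtColor(im,cv2.COLOR_BGR2HSV)
m=cv2.inRange(hsv,(105,120,50),(130,255,255));m[300:]=0
c=max(cv2.findContours(m,0,1)[0],key=cv2.contourArea);h=cv2.approxPolyDP(cv2.convexHull(c),2,True)[:,0];print(h.tolist())
for y in(170,200,230,260,272):
    r=np.where(m[y])[0];print(y,r.min(),r.max(),onz("wrist",((r.min()+r.max())/2,y),.1,cm=cm))
ys=np.where(m.any(1))[0];print(ys.min(),ys.max())
A,B=onz("wrist",(313,ys.min()),.1,cm=cm),onz("wrist",(313.5,ys.max()),.1,cm=cm);print(A,B,np.linalg.norm(A-B),(A+B)/2,np.arctan2(*(B-A)[1::-1]))
Rc,p=pose(s);print("grasp",p+.155*Rc[:,2],np.arctan2(Rc[1,1],Rc[0,1])-np.pi/2)
```

```text
[[318, 153], [319, 276], [308, 276], [305, 236], [306, 155]]
170 306 319 [0.3594 0.1927 0.1   ]
200 305 320 [0.3744 0.1982 0.1   ]
230 305 320 [0.3911 0.2043 0.1   ]
260 306 319 [0.4097 0.2111 0.1   ]
272 307 319 [0.4177 0.2144 0.1   ]
153 276
[0.3515 0.1901 0.1   ] [0.4204 0.2157 0.1   ] 0.07351467499148745 [0.3859 0.2029 0.1   ] 0.35544085993067587
grasp [0.3962 0.2068 0.1599] 0.3532643185027493
```

>>> carry_out:
  linear:
    - [-0.0031,-0.0013,-0.03]
    - [0,0,-0.05]
    - [0,0,-0.05]
    - [0,0,-0.03]
    - [0,0,-0.0154]
    - [0,0,0]
  angular:
    - [-0.024,-0.011,0.041]
    - [0,0,0]
    - [0,0,0]
    - [0,0,0]
    - [0,0,0]
    - [0,0,0]
  hand: [0.4,0.4,0.4,0.4,0.4,0.4]

```text
clock: 6.47
position: [0.3469, 0.1883, 0.219]
ee_rot: [0.145, -0.175, 0.974, 0.026]
contact_force: [0.3, 0.8, 0.0]
width: 0.0342
gripper_force: 0.0
```

>>> carry_out:
  linear:
    - [0,0,0]
    - [0,0,0]
    - [0,0,0]
    - [0,0,0]
    - [0,0,0]
  angular:
    - [0,0,0]
    - [0,0,0]
    - [0,0,0]
    - [0,0,0]
    - [0,0,0]
  hand: [0,0,0,0,0]
  force: 40

```text
clock: 6.88
position: [0.3482, 0.1902, 0.2213]
ee_rot: [0.148, -0.176, 0.973, 0.027]
contact_force: [-1.1, -2.8, 4.6]
width: 0.0078
gripper_force: 42.8
```

The plate is gripped: the opening is 7.8 mm. Now I'll lift it straight up.

>>> carry_out:
  linear:
    - [0,0,0.02]
    - [0,0,0.04]
    - [0,0,0.05]
    - [0,0,0.05]
    - [0,0,0.04]
    - [0,0,0.012]
    - [0,0,0]
  angular:
    - [0,0,0]
    - [0,0,0]
    - [0,0,0]
    - [0,0,0]
    - [0,0,0]
    - [0,0,0]
    - [0,0,0]
  hand: [0,0,0,0,0,0,0]

```text
clock: 7.47
position: [0.3484, 0.1907, 0.3282]
ee_rot: [0.15, -0.176, 0.973, 0.027]
contact_force: [0.3, 0.0, -0.6]
width: 0.0075
gripper_force: 42.0
```

Run:
```python
from h import *
s=manip.get_state();print(s["clock"],s["position"],s["width"],s["contact_force"])
cv2.imwrite("pics/w4.png",manip.get_image("wrist")[:,:,::-1])
pa=-1.41;py=(-np.sin(pa),np.cos(pa),0)
for z in(.112,.08,.072): goto((.418,.022,z),pa+np.pi/2,py,-.3)
```

```text
7.4667 [0.3484 0.1907 0.3282] 0.0075395117374622116 [ 0.2765  0.0149 -0.6467]
TCP [0.4107 0.0672 0.2601] lin [ 0.1259 -0.2464 -0.1332] ang [  0.0088   0.0307 -22.1063] | q [ 0.131   0.2002  2.0492 -0.3807  0.9191  0.2069] err 0.0 w [0.4016 0.1229 0.4424] sash (np.float64(0.4925535060499441), np.float64(0.06807166727565522))
TCP [0.4107 0.0672 0.2281] lin [ 0.1259 -0.2464 -0.1972] ang [  0.0088   0.0307 -22.1063] | q [ 0.131   0.249   2.0921 -0.4101  0.8345  0.2528] err 0.0 w [0.4016 0.1229 0.4104] sash (np.float64(0.4707405945998112), np.float64(0.07841570309180751))
TCP [0.4107 0.0672 0.2201] lin [ 0.1259 -0.2464 -0.2132] ang [  0.0088   0.0307 -22.1063] | q [ 0.131   0.2621  2.1023 -0.4187  0.8132  0.2656] err 0.0 w [0.4016 0.1229 0.4024] sash (np.float64(0.46560711030801966), np.float64(0.08022909720156911))
```

View pics/w4.png

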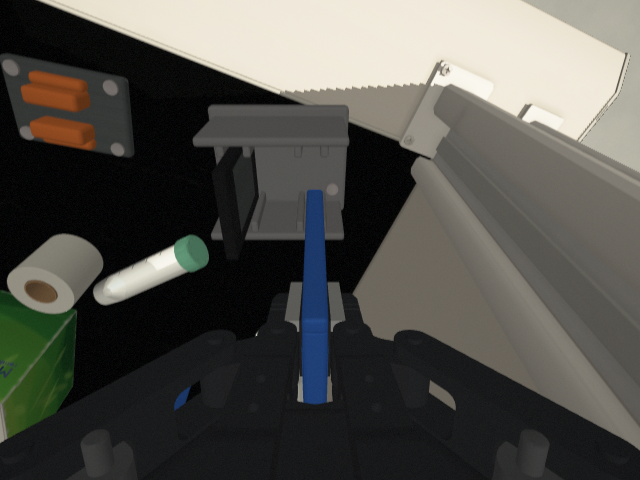

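The plate is held straight and clear of the rack, and the black plate hasn't moved. Next I'll carry it to above the park.

>>> carry_out:
  linear:
    - [0,-0.0205,0]
    - [0,-0.0205,0]
    - [0,-0.0205,0]
    - [0,-0.0205,0]
    - [0,-0.0205,0]
    - [0,-0.0205,0]
    - [0,-0.0205,0]
    - [0,-0.0205,0]
  angular:
    - [0,0,-0.961]
    - [0,0,-0.961]
    - [0,0,-0.961]
    - [0,0,-0.961]
    - [0,0,-0.961]
    - [0,0,-0.961]
    - [0,0,-0.961]
    - [0,0,-0.961]
  hand: [0,0,0,0,0,0,0,0]

```text
clock: 8.18
position: [0.347, 0.1079, 0.3244]
ee_rot: [0.147, 0.128, 0.981, -0.02]
contact_force: [0.2, -0.3, -1.2]
width: 0.0075
gripper_force: 41.9
```

>>> carry_out:
  linear:
    - [0,-0.0205,0]
    - [0,-0.0205,0]
    - [0,-0.0205,-0.02]
    - [0,-0.0205,-0.02]
    - [0,0,-0.02]
    - [0.01,0,-0.02]
    - [0.01,0,-0.02]
    - [0.014,0,-0.02]
  angular:
    - [0,0,-0.961]
    - [0,0,-0.961]
    - [0,0,-0.961]
    - [0,0,-0.961]
    - [0,0,-0.961]
    - [0,0,-0.961]
    - [0,0,-0.961]
    - [0,0,-0.961]
  hand: [0,0,0,0,0,0,0,0]

```text
clock: 8.85
position: [0.3637, 0.0673, 0.2642]
ee_rot: [0.134, 0.419, 0.896, -0.064]
contact_force: [-0.8, -0.1, -0.7]
width: 0.0075
gripper_force: 41.9
```

>>> carry_out:
  linear:
    - [0.014,0,-0.0132]
    - [0.014,0,0]
    - [0.014,0,0]
    - [0.014,0,0]
    - [0.014,0,0]
    - [0.014,0,0]
    - [0.0079,0,0]
    - [0,0,0]
  angular:
    - [0,0,-0.961]
    - [0,0,-0.961]
    - [0,0,-0.961]
    - [0,0,-0.961]
    - [0,0,-0.961]
    - [0,0,-0.961]
    - [0,0,-0.961]
    - [0,0,0]
  hand: [0,0,0,0,0,0,0,0]

```text
clock: 9.52
position: [0.4114, 0.0675, 0.2582]
ee_rot: [0.113, 0.641, 0.753, -0.098]
contact_force: [0.2, -0.2, -1.0]
width: 0.0071
gripper_force: 41.9
```

Run:
```python
from h import *
s=manip.get_state();print(s["clock"],s["qpos"],s["position"],s["width"],s["contact_force"])
im=manip.get_image("wrist")[:,:,::-1]; si=manip.get_image("side")[:,:,::-1]
np.save("w5.npy",[*s["position"],*s["ee_rot"]])
cv2.imwrite("pics/w5raw.png",im)
cv2.imwrite("pics/w5.png",np.hstack([im[:,100:560],cv2.resize(si[150:310,230:340],(330,480),interpolation=2)]))
a=np.load("w3.npy");s3={"position":a[:3],"ee_rot":a[3:]};cm=cam("wrist",s3)
b=np.array([onz("wrist",u,.011,cm=cm) for u in((95,90),(104,157))]);print("w3 bolts",b)
pa=-1.41;py=(-np.sin(pa),np.cos(pa),0)
for z in(.112,.0735): goto((.418,.022,z),pa+np.pi/2,py,-.3)
```

```text
9.5167 [ 0.132   0.2035  2.0509 -0.3821  0.9173  0.2105] [0.4114 0.0675 0.2582] 0.007086178025623379 [ 0.2282 -0.2416 -1.0297]
w3 bolts [[0.3896 0.0509 0.011 ]
 [0.4357 0.0581 0.011 ]]
TCP [0.4107 0.0672 0.2601] lin [ 0.0007 -0.0004  0.0032] ang [ 0.0157 -0.0355 -0.0228] | q [ 0.131   0.2002  2.0492 -0.3807  0.9191  0.2069] err 0.0 w [0.4016 0.1229 0.4424] sash (np.float64(0.492553506019335), np.float64(0.06807166729565718))
TCP [0.4107 0.0672 0.2216] lin [ 0.0007 -0.0004 -0.0738] ang [ 0.0157 -0.0355 -0.0228] | q [ 0.131   0.2596  2.1004 -0.417   0.8172  0.2632] err 0.0 w [0.4016 0.1229 0.4039] sash (np.float64(0.4665584383990614), np.float64(0.07991372740542242))
```

View pics/w5.png

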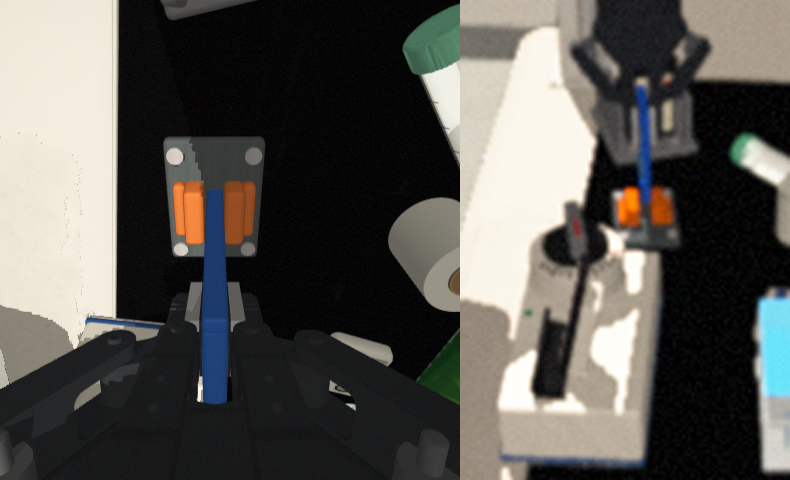

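The plate is directly above the slot, parallel to the ridges, and the park position agrees across four views. I'll lower it.

>>> carry_out:
  linear:
    - [0.0007,-0.0004,-0.015]
    - [0,0,-0.02]
    - [0,0,-0.018]
    - [0,0,-0.012]
    - [0,0,-0.008]
    - [0,0,0]
  angular:
    - [0.016,-0.035,-0.023]
    - [0,0,0]
    - [0,0,0]
    - [0,0,0]
    - [0,0,0]
    - [0,0,0]
  hand: [0,0,0,0,0,0]

```text
clock: 10.12
position: [0.4107, 0.0672, 0.2224]
ee_rot: [0.114, 0.641, 0.752, -0.097]
contact_force: [-0.2, -0.3, -1.7]
width: 0.0075
gripper_force: 41.9
```

>>> carry_out:
  linear:
    - [0,0,-0.003]
    - [0,0,0]
    - [0,0,0]
  angular:
    - [0,0,0]
    - [0,0,0]
    - [0,0,0]
  hand: [0,0,0]

```text
clock: 10.37
position: [0.4115, 0.0672, 0.2222]
ee_rot: [0.115, 0.642, 0.752, -0.096]
contact_force: [-0.0, 0.1, 0.1]
width: 0.0073
gripper_force: 41.9
```

Contact is made and the weight has come off. I'll release, slide off along the plate's plane, and check.

>>> carry_out:
  linear:
    - [0,0,0]
    - [0,0,0]
    - [0,0,0]
    - [0,0,0]
  angular:
    - [0,0,0]
    - [0,0,0]
    - [0,0,0]
    - [0,0,0]
  hand: [0.4,0.4,0.4,0.4]

```text
clock: 10.7
position: [0.4114, 0.0672, 0.2222]
ee_rot: [0.115, 0.642, 0.752, -0.096]
contact_force: [0.2, 0.3, 0.9]
width: 0.0341
gripper_force: 0.0
```

>>> carry_out:
  linear:
    - [-0.0032,0.02,0.006]
    - [-0.0048,0.03,0.009]
    - [-0.0064,0.04,0.01]
    - [-0.0048,0.03,0.006]
    - [-0.0032,0.02,0]
    - [0,0,0]
  angular:
    - [0,0,0]
    - [0,0,0]
    - [0,0,0]
    - [0,0,0]
    - [0,0,0]
    - [0,0,0]
  hand: [0.4,0.4,0.4,0.4,0.4,0.4]

```text
clock: 11.2
position: [0.4, 0.139, 0.2377]
ee_rot: [0.115, 0.641, 0.753, -0.095]
contact_force: [1.3, 0.1, -0.7]
width: 0.0342
gripper_force: 0.0
```

Run:
```python
from h import *
s=manip.get_state();print(s["clock"],s["position"],s["width"],s["contact_force"])
im=manip.get_image("wrist")[:,:,::-1]; si=manip.get_image("side")[:,:,::-1]; sc=manip.get_image("scene")[:,:,::-1]
cv2.imwrite("pics/w6.png",np.hstack([cv2.resize(im[60:420,120:520],(400,360)),cv2.resize(sc[130:250,230:350],(360,360),interpolation=2)]))
# straight down near dial start, and via-point outside
goto((.32,.02,.16),.229,(1,0,0),0)
b=np.array([np.cos(-1.342),np.sin(-1.342),0]);c=np.array([.3755,-.1363,.12])
goto(c-b*.075,.229,(1,0,0),0)
goto(c,.229,(1,0,0),0)
```

```text
11.2 [0.4    0.139  0.2377] 0.03415546840968141 [ 1.2737  0.1364 -0.6746]
TCP [0.32  0.02  0.315] lin [-0.1597 -0.2342  0.1555] ang [3.686  0.7601 0.8672] | q [-0.1557 -0.0374  2.1231  0.      1.0559 -0.3847] err 0.0 w [0.32   0.02   0.5059] sash (None, None)
TCP [ 0.3585 -0.0633  0.275 ] lin [-0.0828 -0.4007  0.0755] ang [3.686  0.7601 0.8672] | q [-0.3664  0.0866  2.1181  0.      0.9369 -0.5954] err 0.0 w [ 0.3585 -0.0633  0.4659] sash (np.float64(0.4804274427013834), np.float64(0.08022892960746805))
TCP [ 0.3755 -0.1363  0.275 ] lin [-0.0487 -0.5468  0.0755] ang [3.686  0.7601 0.8672] | q [-0.5228  0.1386  2.0541  0.      0.949  -0.7518] err 0.0 w [ 0.3755 -0.1363  0.4659] sash (np.float64(0.49523433717488063), np.float64(0.06889791205709189))
```

View pics/w6.png

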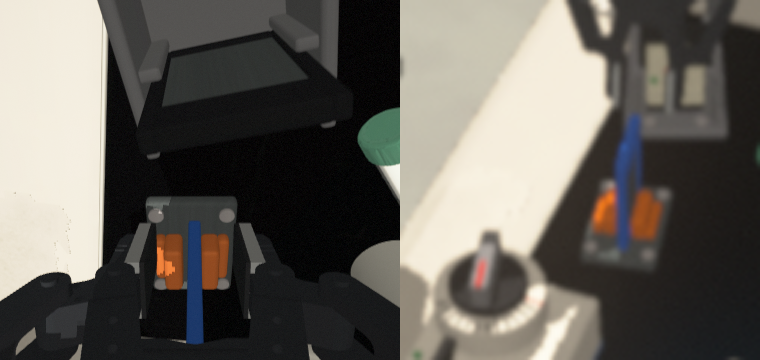

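The plate stands upright in the slot and the fingers are clear. Next is the dial, approached sideways and low along its bar.

>>> carry_out:
  linear:
    - [-0.04,0,0.015]
    - [-0.06,0,0.025]
    - [-0.05,-0.02,0.025]
    - [0,-0.06,0.0105]
    - [0,-0.07,0]
    - [0,-0.07,0]
    - [0,-0.07,0]
    - [0,-0.06,0]
  angular:
    - [0,0,0]
    - [0,0,0]
    - [0.4,0.08,0.1]
    - [0.6,0.12,0.13]
    - [0.7,0.14,0.16]
    - [0.7,0.14,0.16]
    - [0.7,0.14,0.16]
    - [0.586,0.14,0.157]
  hand: [0.4,0.4,0.4,0.4,0.4,0.4,0.4,0.4]

```text
clock: 12.02
position: [0.3245, -0.0327, 0.2754]
ee_rot: [0.003, 0.623, 0.782, -0.003]
contact_force: [-0.3, 0.4, -0.6]
width: 0.0341
gripper_force: 0.0
```

>>> carry_out:
  linear:
    - [0.02,-0.0407,0]
    - [0.0272,-0.01,0]
    - [0.02,0,0]
    - [0,0,0]
  angular:
    - [0,0,0]
    - [0,0,0]
    - [0,0,0]
    - [0,0,0]
  hand: [0.4,0.4,0.4,0.4]

```text
clock: 12.35
position: [0.3612, -0.0566, 0.2753]
ee_rot: [0.004, 0.624, 0.782, -0.003]
contact_force: [0.5, 0.4, 0.1]
width: 0.0344
gripper_force: 0.0
```

Run:
```python
from h import *
s=manip.get_state();print(s["clock"],s["qpos"],s["position"],s["effort"],s["contact_force"])
im=manip.get_image("wrist")[:,:,::-1];cv2.imwrite("pics/w7.png",im);np.save("w7.npy",[*s["position"],*s["ee_rot"]])
b=np.array([np.cos(-1.342),np.sin(-1.342),0]);c=np.array([.3755,-.1363,.12])
goto(c-b*.075,.229,(1,0,0),0)
goto(c,.229,(1,0,0),0)
```

```text
12.35 [-0.3416  0.0863  2.1174 -0.0116  0.9317 -0.5589] [ 0.3612 -0.0566  0.2753] [ -0.7284 -23.8618 -18.3665  -0.0743   0.0428   0.0588] [0.4536 0.4117 0.144 ]
TCP [ 0.3585 -0.0633  0.275 ] lin [-0.0026 -0.0151  0.0001] ang [0.1268 0.0023 0.0356] | q [-0.3664  0.0866  2.1181  0.      0.9369 -0.5954] err 0.0 w [ 0.3585 -0.0633  0.4659] sash (np.float64(0.48042744270092463), np.float64(0.08022892960709606))
TCP [ 0.3755 -0.1363  0.275 ] lin [ 0.0314 -0.1612  0.0001] ang [0.1268 0.0023 0.0356] | q [-0.5228  0.1386  2.0541 -0.      0.949  -0.7518] err 0.0 w [ 0.3755 -0.1363  0.4659] sash (np.float64(0.4952343371415799), np.float64(0.06889791206307508))
```

View pics/w7.png

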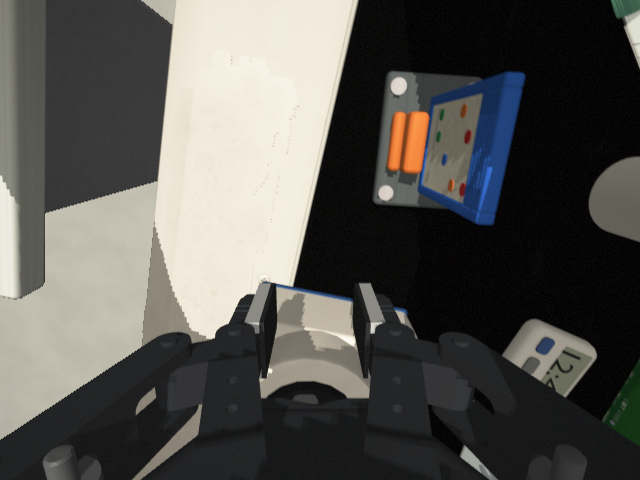

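That view shows the plate well seated in the slot, coated side towards the robot. I'll use only numeric checks from here, because I've now viewed 11 pictures and the limit was 10. Now I'll slide over the dial bar and grip it.

>>> carry_out:
  linear:
    - [0.0029,-0.02,0]
    - [0.0065,-0.032,0]
    - [0.0075,-0.036,0]
    - [0.0075,-0.036,0]
    - [0.005,-0.026,0]
    - [0.002,-0.0112,0]
    - [0,0,0]
  angular:
    - [0.127,0.002,0.036]
    - [0,0,0]
    - [0,0,0]
    - [0,0,0]
    - [0,0,0]
    - [0,0,0]
    - [0,0,0]
  hand: [0.4,0.4,0.4,0.4,0.4,0.4,0.4]

```text
clock: 12.98
position: [0.3748, -0.1362, 0.275]
ee_rot: [-0.0, 0.622, 0.783, -0.0]
contact_force: [-0.4, 0.4, 1.3]
width: 0.0341
gripper_force: 0.0
```

>>> carry_out:
  linear:
    - [0,0,0]
    - [0,0,0]
    - [0,0,0]
    - [0,0,0]
  angular:
    - [0,0,0]
    - [0,0,0]
    - [0,0,0]
    - [0,0,0]
  hand: [0,0,0,0]
  force: 30

```text
clock: 13.32
position: [0.3746, -0.1355, 0.2751]
ee_rot: [-0.0, 0.622, 0.783, 0.001]
contact_force: [2.4, 3.7, -0.4]
width: 0.0124
gripper_force: 33.0
```

Run:
```python
from h import *
s=manip.get_state();print(s["clock"],s["qpos"],s["position"],s["effort"],s["contact_force"],s["moment"],s["width"])
Rc,p=pose();print(np.arctan2(Rc[1,1],Rc[0,1]),Rc[:,2])
# parked plate top and viewer check from w7
a=np.load("w7.npy");s7={"position":a[:3],"ee_rot":a[3:]};cm=cam("wrist",s7)
P=[onz("wrist",u,.1,cm=cm) for u in((509,72),(524,73),(478,222),(494,224))];P=np.array(P)
d=(P[2]+P[3]-P[0]-P[1])/2;print("plate",P.mean(0),np.linalg.norm(d),np.arctan2(d[1],d[0]))
```

```text
13.3167 [-0.523   0.1357  2.0573  0.0023  0.9485 -0.753 ] [ 0.3746 -0.1355  0.2751] [ -2.0996 -27.706  -19.0362  -1.4536   0.0061   0.0613] [ 2.3814  3.6866 -0.3745] [ 0.775  -0.3198  0.0458] 0.012402042782865882
0.22864405129576948 [ 0.001   0.0016 -1.    ]
plate [0.42   0.0217 0.1   ] 0.058351206596244126 -1.4021588053983078
```

The bar is gripped at 12.4 mm. I'll turn it anticlockwise in two calls, watching force and moment.

>>> carry_out:
  linear:
    - [0,0,0]
    - [0,0,0]
    - [0,0,0]
    - [0,0,0]
    - [0,0,0]
    - [0,0,0]
    - [0,0,0]
    - [0,0,0]
  angular:
    - [0,0,0.5]
    - [0,0,1]
    - [0,0,1]
    - [0,0,1]
    - [0,0,1]
    - [0,0,1]
    - [0,0,1]
    - [0,0,1]
  hand: [0,0,0,0,0,0,0,0]

```text
clock: 13.98
position: [0.3739, -0.136, 0.2751]
ee_rot: [-0.001, 0.361, 0.933, 0.0]
contact_force: [-1.0, 0.7, 1.4]
width: 0.0121
gripper_force: 33.3
```

Run:
```python
from h import *
s=manip.get_state();print(s["qpos"],s["position"],s["contact_force"],s["moment"],s["width"])
```

```text
[-0.5243  0.1356  2.0575  0.0001  0.9501 -1.3571] [ 0.3739 -0.136   0.2751] [-0.9582  0.6858  1.4485] [ 0.2103  0.1816 -0.0573] 0.012111185242278945
```

Forces are low, and about 9.3 more rows are expected.

>>> carry_out:
  linear:
    - [0,0,0]
    - [0,0,0]
    - [0,0,0]
    - [0,0,0]
    - [0,0,0]
    - [0,0,0]
    - [0,0,0]
    - [0,0,0]
  angular:
    - [0,0,1]
    - [0,0,1]
    - [0,0,1]
    - [0,0,1]
    - [0,0,1]
    - [0,0,1]
    - [0,0,1]
    - [0,0,1]
  hand: [0,0,0,0,0,0,0,0]

```text
clock: 14.65
position: [0.3736, -0.1369, 0.2751]
ee_rot: [-0.001, 0.048, 0.999, -0.001]
contact_force: [-3.2, -2.6, 0.2]
width: 0.0119
gripper_force: 33.2
```

>>> carry_out:
  linear:
    - [0,0,0]
    - [0,0,0]
    - [0,0,0]
    - [0,0,0]
  angular:
    - [0,0,0.7]
    - [0,0,0.6]
    - [0,0,0.3]
    - [0,0,0]
  hand: [0,0,0,0]

```text
clock: 14.98
position: [0.3736, -0.1371, 0.2751]
ee_rot: [-0.001, -0.013, 1.0, -0.001]
contact_force: [-3.2, -4.0, 1.3]
width: 0.0123
gripper_force: 33.4
```

Run:
```python
from h import *
s=manip.get_state();print(s["qpos"],s["position"],s["contact_force"],s["moment"],s["width"])
Rc,p=pose();print(np.arctan2(Rc[1,1],Rc[0,1]))
```

```text
[-0.5257  0.1359  2.0572 -0.0033  0.9499 -2.1211] [ 0.3736 -0.1371  0.2751] [-3.1808 -3.9887  1.334 ] [-0.7634  0.6498 -0.4208] 0.01231143546586672
1.5973770456667336
```

>>> carry_out:
  linear:
    - [0,0,0]
    - [0,0,0]
  angular:
    - [0,0,0.5]
    - [0,0,0]
  hand: [0,0]

```text
clock: 15.15
position: [0.3736, -0.1371, 0.2751]
ee_rot: [-0.001, -0.032, 0.999, -0.001]
contact_force: [-4.3, -4.6, 0.9]
width: 0.0124
gripper_force: 41.8
```

Run:
```python
from h import *
s=manip.get_state();print(s["qpos"],s["contact_force"],s["moment"],s["width"])
Rc,p=pose();print(np.arctan2(Rc[1,1],Rc[0,1]))
```

```text
[-0.526   0.1358  2.0572 -0.0028  0.9501 -2.1601] [-4.3443 -4.638   0.9267] [-0.8748  0.6944 -0.993 ] 0.012372531816620241
1.6357440125527951
```

The moment climbs against the stop, so the dial is at zero. I'll release, back straight out along the bar and check the mark's position numerically.

>>> carry_out:
  linear:
    - [0,0,0]
    - [0,0,0]
    - [0,0,0]
    - [-0.03,0,0]
    - [-0.06,0,0]
    - [-0.07,0,0]
    - [-0.04,0,0]
    - [0,0,0]
  angular:
    - [0,0,0]
    - [0,0,0]
    - [0,0,0]
    - [0,0,0]
    - [0,0,0]
    - [0,0,0]
    - [0,0,0]
    - [0,0,0]
  hand: [0.4,0.4,0.4,0.4,0.4,0.4,0.4,0.4]

```text
clock: 15.82
position: [0.271, -0.1349, 0.2745]
ee_rot: [-0.002, -0.032, 0.999, 0.002]
contact_force: [0.0, 0.8, -0.9]
width: 0.034
gripper_force: 0.0
```

Run:
```python
from h import *
s=manip.get_state();print(s["clock"],s["qpos"],s["position"],s["contact_force"],s["moment"])
for n in("scene","side"):
    im=manip.get_image(n)[:,:,::-1];cv2.imwrite(f"pics/{n}8.png",im);old=cv2.imread(f"pics/{n}0.png")
    for t,i in(("old",old),("new",im)):
        h=cv2.cvtColor(np.ascontiguousarray(i),cv2.COLOR_BGR2HSV)
        m=cv2.inRange(h,(0,110,100),(8,255,255))|cv2.inRange(h,(172,110,100),(180,255,255))
        k,_,st,ce=cv2.connectedComponentsWithStats(m)
        for j in range(1,k):
            if st[j,4]>=4:
                w=onz(n,ce[j],.121)
                if np.hypot(w[0]-.3745,w[1]+.1363)<.06:
                    print(n,t,ce[j],st[j,4],"world",w,"ang",np.arctan2(w[1]+.1363,w[0]-.3745))
im=manip.get_image("wrist")[:,:,::-1];cv2.imwrite("pics/w8.png",im);np.save("w8.npy",[*s["position"],*s["ee_rot"]])
```

```text
15.8167 [-0.6934 -0.0083  2.2223  0.0001  0.9321 -2.3285] [ 0.271  -0.1349  0.2745] [ 0.0467  0.8418 -0.9211] [-0.003   0.0432 -0.0179]
scene old [256.1667 221.1667] 12 world [ 0.3778 -0.1526  0.121 ] ang -1.3731179304275816
scene new [264.7778 216.8889] 9 world [ 0.3895 -0.1363  0.121 ] ang -0.002987026814725559
side old [268.5 226. ] 8 world [ 0.3802 -0.1527  0.121 ] ang -1.2360620979312176
side old [287.5 225. ] 4 world [ 0.4257 -0.1455  0.121 ] ang -0.17872755125058853
side new [274.5 221.5] 16 world [ 0.3926 -0.1332  0.121 ] ang 0.17015962953593264
```

The mark moved from -1.37 to about 0 rad, so the dial is at its stop. Next I'll hover in front of the panel, tilted outward, to measure the ledge.

>>> carry_out:
  linear:
    - [0,-0.02,0.03]
    - [0,-0.04,0.04]
    - [0.01,-0.05,0.04]
    - [0.025,-0.05,0.04]
    - [0.035,-0.04,0.021]
    - [0.028,-0.03,0]
    - [0,0,0]
    - [0,0,0]
  angular:
    - [0,-0.7,-0.16]
    - [0,-0.7,-0.16]
    - [0,-0.7,-0.16]
    - [0,-0.7,-0.16]
    - [0,-0.7,-0.17]
    - [0,-0.25,0]
    - [0,0,0]
    - [0,0,0]
  hand: [0.8,0.8,0.8,0.8,0.8,0.8,0.8,0.8]

```text
clock: 16.63
position: [0.3249, -0.2529, 0.3607]
ee_rot: [0.15, -0.0, 0.989, -0.004]
contact_force: [-0.2, 0.0, 0.3]
width: 0.0683
gripper_force: 0.0
```

Run:
```python
from h import *
s=manip.get_state();print(s["clock"],s["qpos"],s["position"],s["ee_rot"])
im=np.ascontiguousarray(manip.get_image("wrist")[:,:,::-1]);cv2.imwrite("pics/w9.png",im);np.save("w9.npy",[*s["position"],*s["ee_rot"]])
a=np.load("w1.npy");cm=cam("wrist",{"position":a[:3],"ee_rot":a[3:]})
for z in(.06,.071,.083): print("w1 strip",z,[onz("wrist",u,z,cm=cm)[:2] for u in((510,105),(508,148),(638,150))])
g=cv2.cvtColor(im,cv2.COLOR_BGR2GRAY)
print(cv2.resize(g,(40,30),interpolation=cv2.INTER_AREA)[4:24])
ls=cv2.createLineSegmentDetector().detect(g)[0][:,0]
for l in ls:
    L=np.hypot(l[0]-l[2],l[1]-l[3])
    if L>28 and 60<min(l[0],l[2]) and max(l[0],l[2])<560 and max(l[1],l[3])<360: print(l.round(0),round(L))
```

```text
16.6333 [-0.9424 -0.0017  1.9825  0.2836  0.9926 -2.6497] [ 0.3249 -0.2529  0.3607] [ 0.1496 -0.0004  0.9887 -0.0043]
w1 strip 0.06 [array([ 0.3838, -0.21  ]), array([ 0.3566, -0.213 ]), array([ 0.3558, -0.3013])]
w1 strip 0.071 [array([ 0.3828, -0.2042]), array([ 0.3568, -0.2071]), array([ 0.356 , -0.2914])]
w1 strip 0.083 [array([ 0.3817, -0.1979]), array([ 0.357 , -0.2006]), array([ 0.3563, -0.2806])]
[[155 134 189 232 158  99 137 137 138 138 138 144 179 135 135 135 136 136
  136 136 135 136 136 137 136 138 160 203 231 232 232 232 233 232 232 232
  233 232 229 229]
 [133 139 226 233 221 100 134 138 138 139 139 180 232 165 135 136 139 139
  139 137 137 137 138 140 176 219 236 236 236 236 235 234 235 234 232 233
  233 232 232 230]
 [133 134 180 233 234 131 119 138 138 138 138 140 226 230 155 139 128 127
  128 128 128 128 128 150 189 192 190 191 188 189 186 194 235 234 234 234
  233 233 232 231]
 [132 132 137 211 229 167 120 136 136 137 137 174 231 233 200 139 154 144
  143 144 145 146 147 147 149 165 196 197 197 197 196 198 213 233 230 230
  229 229 228 227]
 [ 13  13  13  16  22  7
[... 3351 characters left out ...]
] 35
[262. 104. 376. 103.] 114
[499. 136. 460. 148.] 41
[517. 314. 540. 348.] 41
[215. 288. 186. 331.] 51
[ 95.  83. 105. 127.] 45
[82. 39. 93. 83.] 45
[496. 128. 525. 143.] 32
[403. 290. 427. 331.] 47
[504. 106. 266. 107.] 239
[202. 331. 226. 290.] 48
[301. 203. 345. 269.] 79
[442. 331. 420. 298.] 40
[151. 341. 113. 341.] 37
[533. 121. 416. 122.] 118
[82. 82. 74. 39.] 44
[507. 176. 485. 249.] 76
[277. 321. 314. 320.] 38
[506. 164. 477. 164.] 29
[490. 166. 472. 231.] 67
[339. 319. 376. 318.] 36
[374. 337. 282. 339.] 93
[359. 281. 357. 252.] 29
[385. 108. 412. 119.] 29
[184. 124. 229. 124.] 45
[192. 307. 173. 333.] 32
[409. 122. 274. 123.] 135
[136. 266. 130. 237.] 29
[459. 214. 470. 173.] 42
```

Run:
```python
from h import *
a=np.load("w9.npy");s={"position":a[:3],"ee_rot":a[3:]};cm=cam("wrist",s)
f=lambda u,z:onz("wrist",u,z,cm=cm)[:2]
print("cam",cm[1][:3,3])
for n,u in(("A",(263,158)),("B",(377,158)),("A2",(262,104)),("B2",(376,104)),("C",(266,107)),("C2",(504,106)),("in l",(303,190)),("in r",(344,190)),("out l",(296,194)),("out r",(350,194)),("bk",(481,248)),("endt",(253,126)),("endb",(265,247))):
    print(n,u,*[(z,f(u,z)) for z in(.06,.071,.083)])
# top of panel: ray at plane z = .071+.088*cos.2
for u in((297,270),(351,270),(292,247),(356,248)): print(u,f(u,.071+.088*np.cos(.2)))
im=cv2.imread("pics/w9.png");g=cv2.cvtColor(im,cv2.COLOR_BGR2GRAY)
for c in(280,323,365): print(c,[int(x) for x in g[90:290:3,c]])
for r in(150,165,180,187,193,200,230,262): print(r,[int(x) for x in g[r,246:392:3]])
```

```text
cam [ 0.2678 -0.2528  0.3103]
A (263, 158) (0.06, array([ 0.3592, -0.2935])) (0.071, array([ 0.3552, -0.2917])) (0.083, array([ 0.3508, -0.2898]))
B (377, 158) (0.06, array([ 0.3589, -0.2085])) (0.071, array([ 0.3549, -0.2105])) (0.083, array([ 0.3505, -0.2126]))
A2 (262, 104) (0.06, array([ 0.3208, -0.2911])) (0.071, array([ 0.3184, -0.2894])) (0.083, array([ 0.3159, -0.2876]))
B2 (376, 104) (0.06, array([ 0.3206, -0.213 ])) (0.071, array([ 0.3183, -0.2147])) (0.083, array([ 0.3158, -0.2166]))
C (266, 107) (0.06, array([ 0.3227, -0.2885])) (0.071, array([ 0.3203, -0.2869])) (0.083, array([ 0.3177, -0.2852]))
C2 (504, 106) (0.06, array([ 0.3218, -0.1254])) (0.071, array([ 0.3194, -0.131 ])) (0.083, array([ 0.3168, -0.1371]))
in l (303, 190) (0.06, array([ 0.3852, -0.2641])) (0.071, array([ 0.38  , -0.2636])) (0.083, array([ 0.3744, -0.2631]))
in r (344, 190) (0.06, array([ 0.3851, -0.2319])) (0.071, array([ 0.3799, -0.2328])) (0.083, array([ 0.3743, -0.2338]))
out l (296, 194) (0.06, array([ 0.3887, -0.2697])) (0.071, array([ 0.3834, -0.269 ])) (0.083, array([ 0.3776, -0.2681]))
out 
[... 2575 characters left out ...]
 212, 236, 248, 248, 248, 248, 248]
200 [7, 8, 4, 0, 2, 128, 155, 156, 158, 157, 156, 154, 153, 154, 155, 154, 155, 19, 38, 196, 202, 203, 196, 189, 191, 194, 190, 190, 196, 203, 204, 196, 194, 189, 21, 176, 248, 248, 247, 247, 248, 248, 248, 248, 248, 248, 248, 248, 248]
230 [4, 3, 4, 3, 6, 7, 128, 153, 154, 152, 154, 154, 155, 157, 157, 155, 51, 22, 135, 146, 143, 140, 140, 141, 146, 188, 191, 191, 193, 200, 202, 195, 191, 190, 171, 22, 134, 247, 247, 247, 246, 246, 246, 246, 247, 246, 246, 246, 246]
262 [7, 5, 4, 4, 11, 7, 1, 7, 3, 5, 3, 1, 3, 8, 5, 9, 15, 66, 138, 138, 143, 144, 148, 145, 144, 145, 144, 140, 140, 143, 148, 145, 190, 191, 192, 174, 26, 25, 5, 6, 3, 8, 5, 3, 2, 8, 4, 4, 3]
```

The measurements agree. The panel face foot is at x ≈ 0.376, y ≈ -0.249, z = 0.071, the panel is 41 mm wide (expected 40), and the lip's inner edge is at x ≈ 0.362. I'll spin the hand back round while moving to above the parked plate, for an edge grip with the tool tilted outward.

>>> carry_out:
  linear:
    - [-0.01,0,0]
    - [-0.01,0.005,0]
    - [0,0.015,0]
    - [0,0.015,0]
    - [0,0.015,0]
    - [0,0.015,0]
    - [0,0.015,0]
    - [0,0.015,0]
  angular:
    - [0.2955,0,-0.955]
    - [0.2955,0,-0.955]
    - [0.2955,0,-0.955]
    - [0.2955,0,-0.955]
    - [0.2955,0,-0.955]
    - [0.2955,0,-0.955]
    - [0.2955,0,-0.955]
    - [0.2955,0,-0.955]
  hand: [0.95,0.95,0.95,0.95,0.95,0.95,0.95,0.95]

```text
clock: 17.35
position: [0.3134, -0.2028, 0.3602]
ee_rot: [0.14, 0.312, 0.939, 0.044]
contact_force: [-0.2, -0.5, 0.1]
width: 0.0809
gripper_force: 0.0
```

>>> carry_out:
  linear:
    - [0,0.015,0]
    - [0,0.015,0]
    - [0,0.015,0]
    - [0,0.015,0]
    - [0,0.015,0]
    - [0,0.015,0]
    - [0,0.015,0]
    - [0,0.015,0]
  angular:
    - [0.2955,0,-0.955]
    - [0.2955,0,-0.955]
    - [0.2955,0,-0.955]
    - [0.2955,0,-0.955]
    - [0.2955,0,-0.955]
    - [0.2955,0,-0.955]
    - [0.2955,0,-0.955]
    - [0.2955,0,-0.955]
  hand: [0.95,0.95,0.95,0.95,0.95,0.95,0.95,0.95]

```text
clock: 18.02
position: [0.3132, -0.1428, 0.3602]
ee_rot: [0.116, 0.591, 0.793, 0.086]
contact_force: [-0.2, 1.0, -0.2]
width: 0.0808
gripper_force: 0.0
```

>>> carry_out:
  linear:
    - [0,0.015,0]
    - [0,0.015,0]
    - [0,0.015,0]
    - [0,0.015,0]
    - [0,0.015,0]
    - [0,0.015,0]
    - [0,0.015,0]
    - [0,0.015,0]
  angular:
    - [0.2955,0,-0.955]
    - [0.2955,0,-0.955]
    - [0.2955,0,-0.955]
    - [0.2955,0,-0.955]
    - [0.2955,0,-0.955]
    - [0.2955,0,-0.955]
    - [0.2955,0,-0.955]
    - [0.2955,0,-0.955]
  hand: [0.95,0.95,0.95,0.95,0.95,0.95,0.95,0.95]

```text
clock: 18.68
position: [0.313, -0.0829, 0.3602]
ee_rot: [0.081, 0.811, 0.568, 0.12]
contact_force: [0.1, -0.1, 0.5]
width: 0.081
gripper_force: 0.0
```

>>> carry_out:
  linear:
    - [0,0.015,0]
    - [0,0.015,0]
    - [0,0.015,0]
    - [0,0.015,0]
    - [0,0.015,0]
    - [0,0.015,0]
    - [0,0.015,0]
    - [0,0.015,0]
  angular:
    - [0.2955,0,-0.955]
    - [0.2955,0,-0.955]
    - [0.2955,0,-0.955]
    - [0.2955,0,-0.955]
    - [0.2955,0,-0.955]
    - [0.2955,0,-0.955]
    - [0.2955,0,-0.955]
    - [0.2955,0,-0.955]
  hand: [0.95,0.95,0.95,0.95,0.95,0.95,0.95,0.95]

```text
clock: 19.35
position: [0.3128, -0.0231, 0.3601]
ee_rot: [0.038, 0.948, 0.284, 0.141]
contact_force: [-0.0, 0.3, 0.4]
width: 0.0811
gripper_force: 0.0
```

>>> carry_out:
  linear:
    - [0,0.015,0]
    - [0,0.015,0]
    - [0,0.01,0]
    - [0,0,0]
    - [0,0,0]
  angular:
    - [0.2955,0,-0.955]
    - [0.2955,0,-0.955]
    - [0.2955,0,-0.955]
    - [0.2955,0,-0.955]
    - [0,0,0]
  hand: [0.95,0.95,0.95,0.95,0.95]

```text
clock: 19.77
position: [0.3128, -0.0033, 0.3602]
ee_rot: [0.015, 0.98, 0.131, 0.147]
contact_force: [0.5, -0.8, 0.4]
width: 0.0811
gripper_force: 0.0
```

Run:
```python
from h import *
s=manip.get_state();print(s["clock"],s["qpos"],s["position"],s["width"])
pa=-1.41;px=(np.cos(pa),np.sin(pa),0)
for z in(.18,.07): goto((.418,.022,z),pa,px,.4)
```

```text
19.7667 [-0.2929 -0.194   2.1434  0.1179  0.9141  0.9525] [ 0.3128 -0.0033  0.3602] 0.08109817777774321
TCP [0.3584 0.0123 0.3228] lin [ 0.0913  0.0312 -0.0748] ang [ 1.1182 -1.1879 -1.1487] | q [-0.2443 -0.089   2.1904  0.2452  0.6844  1.0031] err 0.0 w [0.285  0.0004 0.4986] sash (None, None)
TCP [0.3584 0.0123 0.2128] lin [ 0.0913  0.0312 -0.2948] ang [ 1.1182 -1.1879 -1.1487] | q [-0.2443  0.1182  2.3822  0.5264  0.3105  0.6892] err 0.0 w [0.285  0.0004 0.3886] sash (None, None)
```

>>> carry_out:
  linear:
    - [0.025,0.008,-0.02]
    - [0.035,0.012,-0.03]
    - [0.0333,0.0112,-0.025]
    - [0,0,-0.02]
    - [0,0,-0.05]
    - [0,0,-0.06]
    - [0,0,-0.05]
    - [0,0,-0.03]
  angular:
    - [0.373,-0.396,-0.383]
    - [0.373,-0.396,-0.383]
    - [0.372,-0.396,-0.383]
    - [0,0,0]
    - [0,0,0]
    - [0,0,0]
    - [0,0,0]
    - [0,0,0]
  hand: [0.95,0.95,0.95,0.95,0.95,0.95,0.95,0.95]

```text
clock: 20.43
position: [0.3587, 0.0119, 0.2159]
ee_rot: [-0.016, 0.977, 0.08, 0.196]
contact_force: [0.4, 0.7, 1.1]
width: 0.0806
gripper_force: 0.0
```

>>> carry_out:
  linear:
    - [0,0,-0.01]
    - [0,0,0]
  angular:
    - [0,0,0]
    - [0,0,0]
  hand: [0.95,0.95]

```text
clock: 20.6
position: [0.3592, 0.0118, 0.2115]
ee_rot: [-0.016, 0.977, 0.079, 0.196]
contact_force: [0.6, 1.0, -0.7]
width: 0.0811
gripper_force: 0.0
```

Run:
```python
from h import *
s=manip.get_state();print(s["clock"],s["qpos"],s["position"],s["contact_force"])
pa=-1.41;px=(np.cos(pa),np.sin(pa),0)
goto((.419,.022,.07),pa,px,.4)
im=np.ascontiguousarray(manip.get_image("wrist")[:,:,::-1]);cv2.imwrite("pics/w10.png",im)
h=cv2.cvtColor(im,cv2.COLOR_BGR2HSV);m=cv2.inRange(h,(105,120,40),(130,255,255))
c=max(cv2.findContours(m,0,1)[0],key=cv2.contourArea);print("blue",cv2.boundingRect(c))
g=cv2.cvtColor(im,cv2.COLOR_BGR2GRAY);print("blue row extents",[(y,np.where(m[y])[0].min(),np.where(m[y])[0].max()) for y in range(150,420,30) if m[y].any()])
```

```text
20.6 [-0.2453  0.1202  2.3832  0.5246  0.3112  0.6893] [0.3592 0.0118 0.2115] [ 0.6393  0.9934 -0.742 ]
TCP [0.3594 0.0123 0.2128] lin [0.0005 0.001  0.0026] ang [-0.0021 -0.0471 -0.0086] | q [-0.2435  0.1195  2.3804  0.5249  0.3106  0.6915] err 0.0 w [0.286  0.0004 0.3886] sash (None, None)
blue (222, 300, 193, 42)
blue row extents [(270, np.int64(0), np.int64(8)), (300, np.int64(265), np.int64(535)), (330, np.int64(222), np.int64(526)), (360, np.int64(520), np.int64(524))]
```

The plate is centred between the fingers (columns 222-415, midpoint 318). I'll close on the edges.

>>> carry_out:
  linear:
    - [0,0,0]
    - [0,0,0]
    - [0,0,0]
    - [0,0,0]
    - [0,0,0]
  angular:
    - [0,0,0]
    - [0,0,0]
    - [0,0,0]
    - [0,0,0]
    - [0,0,0]
  hand: [0.4,0.4,0.4,0.4,0.4]
  force: 40

```text
clock: 21.07
position: [0.3606, 0.0114, 0.214]
ee_rot: [-0.015, 0.977, 0.078, 0.2]
contact_force: [-1.5, 1.0, 6.2]
width: 0.0594
gripper_force: 43.0
```

>>> carry_out:
  linear:
    - [0,0,0.01]
    - [0,0,0.03]
    - [0,0,0.04]
    - [0,0,0.04]
    - [0,0,0.03]
    - [0,0,0.01]
    - [0,0,0]
  angular:
    - [0,0,0]
    - [0,0,0]
    - [0,0,0]
    - [0,0,0]
    - [0,0,0]
    - [0,0,0]
    - [0,0,0]
  hand: [0.4,0.4,0.4,0.4,0.4,0.4,0.4]

```text
clock: 21.65
position: [0.3606, 0.0113, 0.2944]
ee_rot: [-0.015, 0.976, 0.078, 0.2]
contact_force: [0.3, 0.4, -0.7]
width: 0.0595
gripper_force: 43.4
```

Run:
```python
from h import *
s=manip.get_state();print(s["clock"],s["qpos"],s["position"],s["width"],s["gripper_force"],s["contact_force"])
Rc,p=pose();print(Rc, p+.155*Rc[:,2])
im=np.ascontiguousarray(manip.get_image("wrist")[:,:,::-1]);cv2.imwrite("pics/w11.png",im)
h=cv2.cvtColor(im,cv2.COLOR_BGR2HSV);m=cv2.inRange(h,(105,120,40),(130,255,255));m[:240]=0;m[:,450:]=0
c=max(cv2.findContours(m,0,1)[0],key=cv2.contourArea);print("blue",cv2.boundingRect(c),cv2.minAreaRect(c))
```

```text
21.65 [-0.2457 -0.0445  2.2416  0.2801  0.5869  0.9589] [0.3606 0.0113 0.2944] 0.059477404725420506 43.40607404708862 [ 0.2528  0.433  -0.6789]
[[ 0.9074  0.1591  0.389 ]
 [ 0.1472 -0.9873  0.0603]
 [ 0.3936  0.0026 -0.9193]] [0.4209 0.0206 0.1519]
blue (221, 304, 188, 43) ((314.5, 325.0), (42.0, 187.0), 90.0)
```

The plate is held by its edges at 59.5 mm with the weight lifted. I'll carry it round in front of the dial to the panel, changing the lean on the way.

>>> carry_out:
  linear:
    - [-0.03,0,0.02]
    - [-0.04,-0.01,0.03]
    - [-0.04,-0.02,0.031]
    - [-0.031,-0.04,0]
    - [0,-0.05,0]
    - [0,-0.06,0]
    - [0,-0.06,0]
    - [0,-0.06,0]
  angular:
    - [0,0.4,-0.3]
    - [0,0.5,-0.4]
    - [0,0.5,-0.4]
    - [0,0.5,-0.4]
    - [0,0.4,-0.4]
    - [0,0.2,-0.15]
    - [0,0,0]
    - [0,0,0]
  hand: [0.4,0.4,0.4,0.4,0.4,0.4,0.4,0.4]

```text
clock: 22.37
position: [0.2892, -0.1396, 0.3324]
ee_rot: [-0.008, 0.995, -0.004, 0.1]
contact_force: [0.8, 0.4, -0.9]
width: 0.0591
gripper_force: 43.7
```

>>> carry_out:
  linear:
    - [0,-0.06,0]
    - [0,-0.06,0]
    - [0,-0.05,0]
    - [0,-0.04,0]
    - [0,-0.011,0]
    - [0,0,0]
    - [0,0,0]
  angular:
    - [0,0,0]
    - [0,0,0]
    - [0,0,0]
    - [0,0,0]
    - [0,0,0]
    - [0,0,0]
    - [0,0,0]
  hand: [0.4,0.4,0.4,0.4,0.4,0.4,0.4]

```text
clock: 22.95
position: [0.2894, -0.2483, 0.3324]
ee_rot: [-0.009, 0.995, -0.004, 0.1]
contact_force: [-0.2, 1.0, -1.2]
width: 0.0593
gripper_force: 43.7
```

Run:
```python
from h import *
s=manip.get_state();print(s["clock"],s["qpos"],s["position"],s["width"],s["gripper_force"],s["contact_force"])
pa=-1.575;px=(np.cos(pa),np.sin(pa),0)
G=np.array([.3837,-.2488,.1308])
for d in((0,0,.03),(0,0,0)): goto(G+d,pa,px,.2)
im=np.ascontiguousarray(manip.get_image("wrist")[:,:,::-1]);cv2.imwrite("pics/w12.png",im)
h=cv2.cvtColor(im,cv2.COLOR_BGR2HSV);m=cv2.inRange(h,(105,120,40),(130,255,255));m[:240]=0;m[:,450:]=0
c=max(cv2.findContours(m,0,1)[0],key=cv2.contourArea);print("blue",cv2.boundingRect(c))
```

```text
22.95 [-0.9821  0.0037  2.0437  0.2085  1.006   0.4933] [ 0.2894 -0.2483  0.3324] 0.05925089725178473 43.7074738740921 [-0.2207  0.9642 -1.1776]
TCP [ 0.3529 -0.2487  0.3127] lin [ 0.1269 -0.0007 -0.0394] ang [-0.2315  0.0042  0.0325] | q [-0.8418  0.0979  1.9983  0.1868  0.919   0.6291] err 0.0 w [ 0.315  -0.2485  0.4998] sash (None, None)
TCP [ 0.3529 -0.2487  0.2827] lin [ 0.1269 -0.0007 -0.0994] ang [-0.2315  0.0042  0.0325] | q [-0.8418  0.1358  2.045   0.2003  0.836   0.608 ] err 0.0 w [ 0.315  -0.2485  0.4698] sash (None, None)
blue (221, 305, 188, 42)
```

>>> carry_out:
  linear:
    - [0.02,-0.0007,0]
    - [0.04,0,0]
    - [0.04,0,-0.01]
    - [0.02,0,-0.015]
    - [0.0069,0,-0.0144]
    - [0,0,0]
    - [0,0,0]
  angular:
    - [-0.115,0.004,0.016]
    - [-0.116,0,0.016]
    - [0,0,0]
    - [0,0,0]
    - [0,0,0]
    - [0,0,0]
    - [0,0,0]
  hand: [0.4,0.4,0.4,0.4,0.4,0.4,0.4]

```text
clock: 23.58
position: [0.3525, -0.2484, 0.3129]
ee_rot: [0.001, 0.995, -0.001, 0.099]
contact_force: [0.3, -0.0, -0.1]
width: 0.0593
gripper_force: 43.7
```

>>> carry_out:
  linear:
    - [0,0,-0.01]
    - [0,0,-0.015]
    - [0,0,-0.015]
    - [0,0,-0.01]
    - [0,0,0]
    - [0,0,0]
  angular:
    - [0,0,0]
    - [0,0,0]
    - [0,0,0]
    - [0,0,0]
    - [0,0,0]
    - [0,0,0]
  hand: [0.4,0.4,0.4,0.4,0.4,0.4]

```text
clock: 24.08
position: [0.353, -0.2495, 0.2885]
ee_rot: [0.002, 0.995, -0.002, 0.1]
contact_force: [0.3, -0.4, -0.3]
width: 0.0592
gripper_force: 43.7
```

Run:
```python
from h import *
s=manip.get_state();print(s["clock"],s["qpos"],s["position"],s["width"],s["contact_force"],s["moment"])
pa=-1.575;px=(np.cos(pa),np.sin(pa),0)
G=np.array([.3837,-.2488,.1308]); goto(G,pa,px,.2)
for n in("side","scene"):
    im=np.ascontiguousarray(manip.get_image(n)[:,:,::-1]);cv2.imwrite(f"pics/{n}13.png",im)
    h=cv2.cvtColor(im,cv2.COLOR_BGR2HSV);m=cv2.inRange(h,(105,120,40),(130,255,255))
    k,_,st,ce=cv2.connectedComponentsWithStats(m);print(n,[(st[j].tolist()) for j in range(1,k) if st[j,4]>15])
```

```text
24.0833 [-0.8426  0.1274  2.0372  0.1967  0.8492  0.6116] [ 0.353  -0.2495  0.2885] 0.059226803800165005 [ 0.2828 -0.4464 -0.3298] [ 0.0355  0.0897 -0.0379]
TCP [ 0.3529 -0.2487  0.2827] lin [-0.0002  0.0017 -0.0115] ang [0.034  0.0133 0.0028] | q [-0.8418  0.1358  2.045   0.2003  0.836   0.608 ] err 0.0 w [ 0.315  -0.2485  0.4698] sash (None, None)
side [[368, 165, 33, 38, 367], [264, 228, 6, 19, 77], [257, 261, 7, 15, 72], [329, 355, 7, 8, 26]]
scene [[409, 152, 46, 54, 616], [514, 162, 5, 5, 17], [230, 234, 16, 27, 127], [227, 274, 6, 9, 39]]
```

No contact forces, and the foot is already below the lip's top. I'll lower the last few millimetres.

>>> carry_out:
  linear:
    - [0,0.0014,-0.006]
    - [0,0,-0.005]
    - [0,0,0]
    - [0,0,0]
  angular:
    - [0.03,0.01,0]
    - [0,0,0]
    - [0,0,0]
    - [0,0,0]
  hand: [0.4,0.4,0.4,0.4]

```text
clock: 24.52
position: [0.3533, -0.2487, 0.2833]
ee_rot: [0.001, 0.995, -0.002, 0.1]
contact_force: [0.1, 0.1, -1.3]
width: 0.0594
gripper_force: 43.7
```

>>> carry_out:
  linear:
    - [0,0,-0.003]
    - [0,0,0]
    - [0,0,0]
  angular:
    - [0,0,0]
    - [0,0,0]
    - [0,0,0]
  hand: [0.4,0.4,0.4]

```text
clock: 24.77
position: [0.3536, -0.2488, 0.2828]
ee_rot: [0.001, 0.995, -0.002, 0.101]
contact_force: [-0.7, 1.4, 5.6]
width: 0.059
gripper_force: 44.3
```

It touched the floor exactly where predicted. I'll ease off slightly and press back to the panel.

>>> carry_out:
  linear:
    - [0.002,0,0.0016]
    - [0.002,0,0]
    - [0,0,0]
    - [0,0,0]
  angular:
    - [0,0,0]
    - [0,0,0]
    - [0,0,0]
    - [0,0,0]
  hand: [0.4,0.4,0.4,0.4]

```text
clock: 25.1
position: [0.3545, -0.2488, 0.2829]
ee_rot: [0.001, 0.995, -0.001, 0.099]
contact_force: [-6.1, -1.0, 6.4]
width: 0.0592
gripper_force: 44.5
```

>>> carry_out:
  linear:
    - [0.002,0,0]
    - [0,0,0]
    - [0,0,0]
  angular:
    - [0,0,0]
    - [0,0,0]
    - [0,0,0]
  hand: [0.4,0.4,0.4]

```text
clock: 25.35
position: [0.3548, -0.2487, 0.283]
ee_rot: [0.001, 0.995, -0.001, 0.098]
contact_force: [-9.7, -2.3, 8.4]
width: 0.0594
gripper_force: 44.9
```

The back is on the panel, with about 10 N of reaction in -x. I'll ease off, open, and withdraw straight out towards the robot.

>>> carry_out:
  linear:
    - [-0.002,0,0]
    - [0,0,0]
    - [0,0,0]
    - [0,0,0]
    - [0,0,0]
    - [0,0,0]
    - [0,0,0]
  angular:
    - [0,0,0]
    - [0,0,0]
    - [0,0,0]
    - [0,0,0]
    - [0,0,0]
    - [0,0,0]
    - [0,0,0]
  hand: [0.4,0.75,0.8,0.85,0.9,0.9,0.9]

```text
clock: 25.93
position: [0.3554, -0.2488, 0.2827]
ee_rot: [0.001, 0.995, -0.002, 0.1]
contact_force: [-0.2, 0.2, 0.7]
width: 0.0771
gripper_force: 0.0
```

>>> carry_out:
  linear:
    - [-0.01,0,0]
    - [-0.03,0,0]
    - [-0.04,0,0]
    - [-0.04,0,0.01]
    - [-0.04,0,0.01]
    - [-0.03,0,0]
    - [0,0,0]
    - [0,0,0]
  angular:
    - [0,0,0]
    - [0,0,0]
    - [0,0,0]
    - [0,0,0]
    - [0,0,0]
    - [0,0,0]
    - [0,0,0]
    - [0,0,0]
  hand: [0.9,0.9,0.9,0.9,0.9,0.9,0.9,0.9]

```text
clock: 26.6
position: [0.2598, -0.2488, 0.2929]
ee_rot: [0.001, 0.995, -0.003, 0.101]
contact_force: [0.1, -1.0, 0.5]
width: 0.0769
gripper_force: 0.0
```

Run:
```python
from h import *
s=manip.get_state();print(s["clock"],s["qpos"],s["position"],s["width"],s["contact_force"])
for n in("side","scene","wrist"):
    im=np.ascontiguousarray(manip.get_image(n)[:,:,::-1]);cv2.imwrite(f"pics/{n}14.png",im)
    h=cv2.cvtColor(im,cv2.COLOR_BGR2HSV);m=cv2.inRange(h,(105,120,40),(130,255,255))
    k,_,st,ce=cv2.connectedComponentsWithStats(m);print(n,[(st[j].tolist()) for j in range(1,k) if st[j,4]>15])
    if n!="wrist":
        S=np.array([.372,-.2488,.071]);zp=np.array([.1987,0,.9801]);M=np.linalg.inv(cam(n)[1]);c=cam(n)[0]
        # predicted pixels of the plate's 4 back corners when seated
        P=[S+np.array([.0039,0,-.0008])+np.array([0,y,0])+h_*zp for y in(-.03,.03) for h_ in(0,.09)]
        print("pred",[ (np.round([c["fx"]*q[0]/q[2]+c["cx"],c["fy"]*q[1]/q[2]+c["cy"]])).astype(int).tolist() for q in [(M@np.r_[p,1])[:3] for p in P]])
```

```text
26.6 [-1.0523  0.0171  2.1494  0.225   0.8842  0.3893] [ 0.2598 -0.2488  0.2929] 0.07693278900479178 [ 0.0855 -0.9573  0.5408]
side [[368, 165, 33, 39, 368], [258, 230, 14, 48, 237], [234, 350, 9, 3, 17]]
pred [[261, 277], [267, 247], [264, 260], [270, 230]]
scene [[409, 152, 46, 54, 615], [514, 162, 5, 5, 17], [228, 237, 18, 47, 200]]
pred [[231, 285], [233, 261], [244, 261], [248, 236]]
wrist [[221, 32, 182, 123, 10959], [319, 120, 13, 7, 69]]
```

The plate's silhouette in both fixed cameras matches the predicted seated pose within 2 px. It is centred to about 1 mm in the wrist view, and the gripper is clear. I'll hand it in.

Run:
```python
from rig import manip
print(manip.sign_off())
```

```text
the job is handed in; nothing more can be done
None
```

The job is handed in at about 27 s: the blue plate was parked, the dial turned back to its zero stop, and the plate then stood centred on the viewer's ledge against the panel, with the final pose checked from camera measurements; I viewed 11 pictures, one over the limit of 10.

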